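Set the guide roller of the badge-card feeder with its gauge

TASK

Lay the yellow gauge flat in the badge-card feeder's sloping lane, between the sprung rail and the guide roller, nose towards the white hood but short of its slot, let go, and turn the hexagon eccentric bolt until the roller nips the gauge lightly, never forcing it. Then, off the bolt, check the setting by sliding the nipped gauge along the lane, under light but definite drag, until its nose is about a centimetre inside the hood's slot. Leave it there, still lightly nipped, and leave the other things on the desk alone.

Things in the scene. Friction and masses are not known exactly. Their poses are not given: they have to be found in the camera images.
- deck: Aluminium deck of the white badge-card feeder, sloping 28 degrees, low edge to the robot; fixed; 150 mm (x) by 265 mm (y). Origin: on the deck surface on the lane's nominal centre line, level with the bolt. x up the slope, square to the lane; y along the lane towards the white hood (begins at y = 76 mm, stands 58 mm off the deck); z square off the deck. Bolt at x = 43, y = 0 mm.
- rail_nominal (a point): Fixed point on the deck (axes as the deck's, at deck x = -27, y = 0, z = 9.5 mm): nominal top edge of the lane side of the sprung rail, the steel bar (10 mm thick, y = -96 to 68 mm) along the lane's low side. The real rail rests up to 3 mm up or down slope of it; unmeasured, to be felt. It yields down-slope: 1 N preload, then 2 N per mm, up to 9 mm. Spring blocks behind it are 12 mm high.
- slot (a point): Middle of the lower lip of the card slot in the hood's face (deck x = 1, y = 76, z = 0 mm; axes as the deck's). The slot is 78 mm wide along x, 18 mm high and 69 mm deep along y.
- bolt: Eccentric bolt turning about the deck's z. Origin: on its axis at the deck surface. Steel hexagon head 18 mm across flats, z = 14.5 to 36.5 mm; flats square to the bolt's x axis and every 60 degrees on. It turns either way without end against 0.14 N m and stays put. Right setting: the roller presses the gauge with 2 to 8 N (rail pushed back about 0.5 to 3.5 mm); over 20 N is forcing it.
- roller: Guide roller carried by the bolt: black with an orange face, 36 mm diameter, z = 1.5 to 11.5 mm off the deck, runs freely. Origin: its axis at the deck surface, 9 mm from the bolt axis towards the bolt's own -x (red mark). The lane is narrowest when the bolt's x axis points as the deck's, widest half a turn on; the bolt begins within about 0.55 rad of widest.
- gauge: Loose setting gauge, 0.15 kg: yellow plate 54 (x) by 110 (y) by 8 mm; nose at +y, 46 mm wide over its last 14 mm. Origin: centre of the underside, z up. Black grip block at y = -38 mm: 14 mm along y, 30 mm along x, z = 8 to 34.5 mm. In the lane its axes run as the deck's.
- gauge_nose (a point): Middle of the gauge's nose edge at its underside (gauge y = 55 mm; axes as the gauge's). When first laid in the lane it should lie at deck y = 35 to 67 mm, short of the slot; at the end at deck y = 81 to 97 mm, 5 to 21 mm inside the slot.
- cards: Loose stack of white blank cards, 54 x 86 x 16 mm, before the feeder; origin at the centre of its underside. Leave alone.
- mint_tube: White mint tube standing on the desk, 38 mm across, 97 mm high; origin at the centre of its underside. Leave alone.
- glue_stick: Yellow glue stick with a red cap standing on the desk to the right of the feeder, 25 mm across, 86 mm high; origin at the centre of its underside. Leave alone.

How it is judged:
On the way, in this order (a step that is already met when the one before it is completed fails the run):
1. the gauge lies flat in the lane between rail and roller, nose towards the hood but short of its slot, let go (y of gauge_nose in the frame of deck between 0.035 and 0.067 m and x of gauge in the frame of deck between -0.01 and 0.011 m and z of gauge in the frame of deck below 0.004 m and angle between the z axis of gauge and the z axis of deck, either way round below 0.08 rad and angle between the y axis of gauge and the y axis of deck, either way round below 0.15 rad and contact force between the fingers and gauge below 0.2 N), for 0.2 s.
2. the roller nips the gauge with 2 to 8 N, the fingers off the bolt and the gauge, the gauge still short of the slot (contact force between gauge and bolt between 2 and 8 N and y of gauge_nose in the frame of deck between 0.025 and 0.071 m and contact force between the fingers and gauge below 0.2 N and contact force between the fingers and bolt below 0.2 N), for 0.2 s.
3. the fingers slide the gauge towards the slot while the roller presses it (y of gauge_nose in the frame of deck above 0.074 m and contact force between the fingers and gauge above 0.3 N and contact force between gauge and bolt between 1 and 12 N), for 0.1 s.
At the end, for the whole second after the job is handed in: The gauge lies flat and straight in the lane (within 3.5 degrees), at rest, its nose 5 to 21 mm inside the hood's slot, and the roller presses it with 2 to 8 N (contact force between gauge and bolt between 2 and 8 N and y of gauge_nose in the frame of deck between 0.081 and 0.097 m and z of gauge in the frame of deck below 0.004 m and angle between the z axis of gauge and the z axis of deck, either way round below 0.08 rad and angle between the y axis of gauge and the y axis of deck, either way round below 0.06 rad and linear speed of gauge below 0.01 m/s and angular speed of bolt below 0.05 rad/s); the robot touches nothing.
It fails at once if the roller was forced against the gauge with more than 20 N (contact force between gauge and bolt above 20 N).
It fails at once if the cards were disturbed (moved more than 30 mm) (distance of cards from where it was at the start of the episode above 0.03 m).
It fails at once if the mint tube was moved more than 30 mm or tipped (distance of mint_tube from where it was at the start of the episode above 0.03 m or angle between mint_tube's own z axis and vertical above 0.5 rad).
It fails at once if the glue stick was moved more than 30 mm or tipped (distance of glue_stick from where it was at the start of the episode above 0.03 m or angle between glue_stick's own z axis and vertical above 0.5 rad).
It also fails if it takes over 58 s, if anything falls off the work surface, if the arm or the gripper's body presses on something with over 40 N, if the wrist force passes 120 N, or if a joint passes its speed limit or range.

ROBOT

A 7-joint arm with a two-finger parallel gripper is mounted at the origin on the work surface; the furniture and walls round the work are solid. World frame = base frame: x ahead of the robot, y to its left, z up, the work surface at z = 0. Lengths are in m, angles in rad, forces in N, time in s.
With the tool pointing down it reaches from about 0.425 to 0.875 m from the base axis. Payload 4.7 kg.
Tool frame: the origin (TCP) lies midway between the tips of the shut fingers; the grasp point (between the pads) lies 19 mm behind it; z points along the fingers, y is the line along which they close (so a half turn about z gives the same grasp; the last joint's range is limited). The gripper opens to 87 mm and grips with 3 to 60 N. Pads are 19 mm wide; open, the fingers measure 117 mm over their backs; the gripper's body (75 mm by 190 mm) begins 51 mm behind the grasp point.
Start: joints at [1.119, 0.321, -0.07, 1.45, 0.023, 1.371, -0.057], TCP at [0.292, -0.581, 0.223] pointing down, gripper open.
Joint ranges: [-2.86, 2.86], [-0.3, 2.09], [-1.38, 1.24], [0.06, 2.45], [-1.56, 4.7], [0.09, 2.05], [-2.69, 2.69]. Speed limits (rad/s): [2.57, 2.57, 3.14, 3.14, 3.14, 3.14, 3.14].

INTERFACE

Orientations are given as a rotation vector (axis times angle).
In Python, from bench import ctrl gives the robot as it stands.
- The arm moves only by the tool step_hand, called after "Emit:" by a JSON object that holds its "fn" and its "kwargs". Schema: {"type":"object","properties":{"plan":{"type":"array","items":{"type":"object","properties":{"dx":{"type":"number"},"dy":{"type":"number"},"dz":{"type":"number"},"twist":{"type":"number"},"aperture":{"type":"number"}},"additionalProperties":false,"required":["aperture"]},"minItems":1,"maxItems":20},"clamp_n":{"type":"number"},"only":{"type":"string"},"quiet":{"type":"boolean"},"lines":{"type":"string"}},"required":["plan"],"additionalProperties":false}. plan is a list of rows, 1 to 20 of them, each an object with the fields dx, dy, dz (the shift in m), twist (a turn about the tool's z in rad), aperture (the opening from 0.0 (shut) to 1.0 (fully open)); a field left out counts as zero (the opening has to be given); each row is the pose to reach, as a shift and turn from the pose commanded when the call began, along the tool's axes at that moment; what a row does not reach only later rows make up. A row lasts 1/10 s, in which the tool goes at most 0.05 m and 0.15 rad, less where a joint would pass 70% of its speed; a pose out of reach is approached as far as the arm can. The fingers move at their own pace and stop on an object; clamp_n is the grip in N (left out, the last holds). Time passes only in rows, so rows that do not move let the fingers close. The tool returns the time, the measured TCP pose, the force, the opening and the grip force at its end. only (a regular expression) keeps the lines of the reply that match it, lines (a string "A,B") keeps lines A to B, and quiet returns only ok. Input that does not fit is refused with a message, and nothing moves.
- ctrl.get_state(): the state, without advancing time (a new reading comes with each control period).
- ctrl.get_image(name): name is "scene" or "top" or "wrist"; returns the picture (400x640x3 uint8, red, green, blue); there is no depth.
- ctrl.camera_model(name): a dict with "vertical_fov" (degrees; the focal length in pixels is half the picture's height over the tangent of half this angle, whatever the lens; pixels are square), "cx", "cy" (the principal point, pixels), "k1" (the pictures are not rectified: a ray, as slopes to the right and down, at radius r is drawn at 1 + k1 r^2 times it, then the intrinsics apply), "rvec" (rotation vector, rad) and "tvec" (3), from world to camera coordinates, as OpenCV has them; the wrist camera has in their place "hand_eye" (4x4, takes a point from camera to tool coordinates, whose origin is the TCP and whose axes are the flange's). Camera axes: x right, y down, z forward; pixel columns grow to the right and rows downward; lengths in m; the calibration is good to about 2 mm. A picture is of the moment at which its call begins: read the wrist's pose just before it. camera_model takes no time and is no camera call.
- ctrl.close_job(): hands the job in; it is judged then, once.
The state is a dict: "time": time; "joint_positions": joint angles; "qd": joint speeds; "joint_torque": joint torques, N m; "position": TCP position; "tool_rot": TCP orientation; "ft_force": force on the tool from outside, world axes, zero at the start; "torque": the same for the moment, N m; "grip_width": opening from 0.0 (shut) to 1.0 (fully open); "grip_force": force on a finger pad.
Only numpy, scipy, OpenCV 4.12 (cv2) and the standard library are available. Lean on these libraries where they do the work, as an engineer would, in place of code of your own. Each camera call takes 0.05 s, during which the arm holds its last target. There are 200 camera calls.

## Working session

There is one attempt and no reset: what is moved stays moved. The work goes in short steps, Python scripts to look and compute and a tool call to move; the robot and the scene stay as the last step left them, time stands still between calls to the robot, and variables do not carry over. Pictures are saved under pics/ and viewed, at most 10 in all, crops included, and the job is handed in when it is done.

```bash
ls; mkdir -p pics; python3 - <<'E'
from bench import ctrl
import cv2
for n in("scene","top","wrist"):
    print(n,ctrl.camera_model(n))
for n in("scene","top"):
    cv2.imwrite(f"pics/{n}0.png",ctrl.get_image(n)[:,:,::-1])
print(ctrl.get_state())
E
```

```text
bench.py
pics
scene {'vertical_fov': 44.872878419404024, 'cx': 319.2195003624028, 'cy': 194.74409562018087, 'k1': -0.0865919552390867, 'rvec': array([ 1.9234193 , -0.51901242,  0.32700009]), 'tvec': array([-0.53035365,  0.11288697,  1.20946842])}
top {'vertical_fov': 51.63261618190475, 'cx': 315.61367216848777, 'cy': 204.16556624502263, 'k1': -0.005202040090531171, 'rvec': array([ 2.14498403, -2.0876227 ,  0.19628404]), 'tvec': array([-0.24182303,  0.49773666,  0.84531893])}
wrist {'vertical_fov': 62.92305918149408, 'cx': 319.841174587933, 'cy': 197.4113599960776, 'k1': 0.015662242335114804, 'hand_eye': array([[ 2.21859188e-04, -9.64830518e-01, -2.62872633e-01,
         7.15282834e-02],
       [ 9.99999931e-01,  1.35821893e-04,  3.45467934e-04,
        -8.78973673e-04],
       [-2.97614147e-04, -2.62872692e-01,  9.64830482e-01,
        -1.61609327e-01],
       [ 0.00000000e+00,  0.00000000e+00,  0.00000000e+00,
         1.00000000e+00]])}
{'time': 0.1, 'joint_positions': array([ 1.1191114 ,  0.32174536, -0.07009947,  1.45153409,  0.022596  ,
        1.37076656, -0.05687684]), 'qd': array([ 5.73394920e-04, -9.62150604e-05, -1.62673366e-04, -3.40375042e-03,
        1.43395937e-04,  2.85600365e-04,  4.18826426e-04]), 'joint_torque': array([ 2.15402115e-04, -4.92570448e+01, -4.05644830e-01, -3.13395059e+01,
       -6.41134777e-02,  3.94967257e-02,  1.08646075e-04]), 'position': array([ 0.29168424, -0.58034693,  0.22158275]), 'tool_rot': array([-3.05519837e+00, -7.24785223e-01,  7.28209682e-04]), 'ft_force': array([0.06438067, 1.41425555, 0.04725139]), 'torque': array([ 0.01229746,  0.05046921, -0.0245676 ]), 'grip_force': 0.0, 'grip_width': 0.9991110471562294}
```

View pics/scene0.png

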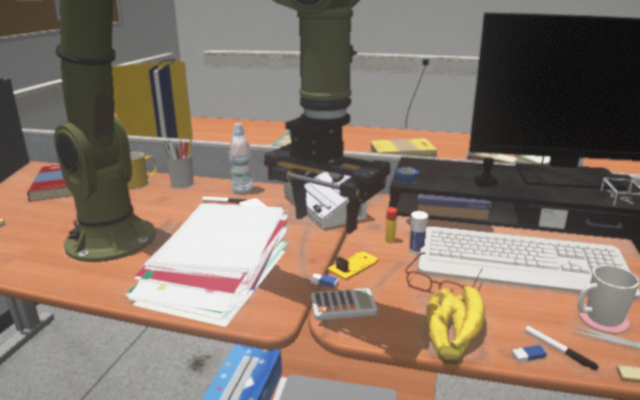

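View pics/top0.png

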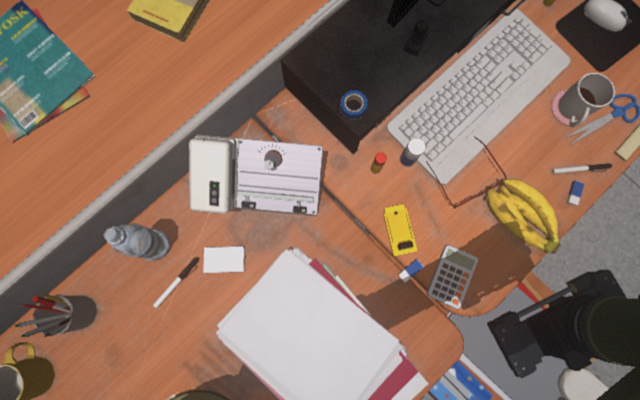

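The scene view is partly blocked by the gripper. The top view shows the feeder at about (260,178), with its hood on the left and bolt at (273,159). The gauge is at (399,229) with its block end at (403,245).

```bash
cat > h.py <<'E'
import numpy as np, cv2
from scipy.spatial.transform import Rotation as R
from bench import ctrl
def ray(name,px,st=None):
    m=ctrl.camera_model(name); f=200/np.tan(np.radians(m["vertical_fov"]/2))
    K=np.array([[f,0,m["cx"]],[0,f,m["cy"]],[0,0,1]])
    p=cv2.undistortPoints(np.array(px,float).reshape(-1,1,2),K,np.array([m["k1"],0,0,0.]))[:,0]
    d=np.c_[p,np.ones(len(p))]
    if name=="wrist":
        H=m["hand_eye"]; T=R.from_rotvec(st["tool_rot"]).as_matrix()
        A=T@H[:3,:3]; o=T@H[:3,3]+st["position"]
    else:
        A=R.from_rotvec(m["rvec"]).as_matrix().T; o=-A@m["tvec"]
    return o,d@A.T
def proj(name,P,st=None):
    m=ctrl.camera_model(name); f=200/np.tan(np.radians(m["vertical_fov"]/2))
    P=np.atleast_2d(P)
    if name=="wrist":
        H=m["hand_eye"]; T=R.from_rotvec(st["tool_rot"]).as_matrix()
        A=T@H[:3,:3]; o=T@H[:3,3]+st["position"]
    else:
        A=R.from_rotvec(m["rvec"]).as_matrix().T; o=-A@m["tvec"]
    c=(P-o)@A; p=c[:,:2]/c[:,2:]; p=p*(1+m["k1"]*(p**2).sum(1,keepdims=True))
    return p*f+[m["cx"],m["cy"]]
def onz(name,px,z,st=None):
    o,d=ray(name,px,st); return o+d*((z-o[2])/d[:,2])[:,None]
def tri(views): # [(o,d),...] least squares
    A=np.zeros((3,3));b=np.zeros(3)
    for o,d in views:
        d=d/np.linalg.norm(d);M=np.eye(3)-np.outer(d,d);A+=M;b+=M@o
    return np.linalg.solve(A,b)
E
python3 - <<'E'
from h import *
im=cv2.imread("pics/top0.png"); hsv=cv2.cvtColor(im,cv2.COLOR_BGR2HSV)
m=cv2.inRange(hsv,(20,130,120),(35,255,255)); m[:, :370]=0; m[:,430:]=0;m[:190]=0;m[270:]=0
c=max(cv2.findContours(m,0,1)[0],key=cv2.contourArea)
r=cv2.boxPoints(cv2.minAreaRect(c)); print(r); w=onz("top",r,.008); print(w, w.mean(0))
print("cards",onz("top",[[223,259]],.016),"feeder",onz("top",[[240,140],[240,212],[320,147],[317,214],[273,159]],.05))
print("mint, glue",onz("top",[[414,150],[380,160]],.09))
s=ctrl.get_state();T=R.from_rotvec(s["tool_rot"]).as_matrix();print(T)
cv2.imwrite("pics/topc.png",cv2.resize(im[125:225,180:335],None,fx=5,fy=5,interpolation=cv2.INTER_CUBIC))
E
```

```text
[[382.14435 207.8813 ]
 [405.8216  202.46935]
 [416.8689  250.80138]
 [393.19165 256.21332]]
[[ 0.50728346 -0.37779608  0.008     ]
 [ 0.52113239 -0.4312219   0.008     ]
 [ 0.41295954 -0.45404239  0.008     ]
 [ 0.39966823 -0.40175544  0.008     ]] [ 0.4602609  -0.41620395  0.008     ]
cards [[ 0.38289868 -0.0290585   0.016     ]] feeder [[ 0.64450091 -0.05615394  0.05      ]
 [ 0.48216753 -0.06637163  0.05      ]
 [ 0.63276308 -0.23441728  0.05      ]
 [ 0.48223218 -0.23183634  0.05      ]
 [ 0.60243351 -0.13166577  0.05      ]]
mint, glue [[ 0.61756621 -0.43272223  0.09      ]
 [ 0.59375268 -0.36109342  0.09      ]]
[[ 8.93440624e-01  4.49180562e-01 -8.20717701e-04]
 [ 4.49181305e-01 -8.93439451e-01  1.45013585e-03]
 [-8.18887379e-05 -1.66426132e-03 -9.99998612e-01]]
```

View pics/topc.png

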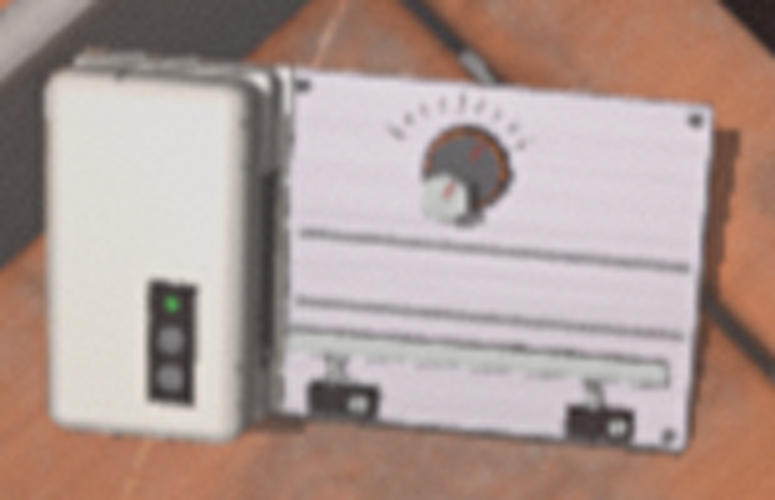

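The crop shows the deck with its bolt head at crop (447,195). The eccentric roller is up-slope and to the right of the bolt (orange rim, red mark). The rail lies at crop y≈355 and its spring blocks at crop y≈400–420. Next I take a wrist view of it.

Emit:
{"fn": "step_hand", "kwargs": {"plan": [{"dx":0.41, "dy":-0.264, "dz":-0.03, "twist":-2.66, "aperture":1}, {"dx":0.41, "dy":-0.264, "dz":-0.03, "twist":-2.66, "aperture":1}, {"dx":0.41, "dy":-0.264, "dz":-0.03, "twist":-2.66, "aperture":1}, {"dx":0.41, "dy":-0.264, "dz":-0.03, "twist":-2.66, "aperture":1}, {"dx":0.41, "dy":-0.264, "dz":-0.03, "twist":-2.66, "aperture":1}, {"dx":0.41, "dy":-0.264, "dz":-0.03, "twist":-2.66, "aperture":1}, {"dx":0.41, "dy":-0.264, "dz":-0.03, "twist":-2.66, "aperture":1}, {"dx":0.41, "dy":-0.264, "dz":-0.03, "twist":-2.66, "aperture":1}, {"dx":0.41, "dy":-0.264, "dz":-0.03, "twist":-2.66, "aperture":1}, {"dx":0.41, "dy":-0.264, "dz":-0.03, "twist":-2.66, "aperture":1}, {"dx":0.41, "dy":-0.264, "dz":-0.03, "twist":-2.66, "aperture":1}, {"dx":0.41, "dy":-0.264, "dz":-0.03, "twist":-2.66, "aperture":1}, {"dx":0.41, "dy":-0.264, "dz":-0.03, "twist":-2.66, "aperture":1}, {"dx":0.41, "dy":-0.264, "dz":-0.03, "twist":-2.66, "aperture":1}, {"dx":0.41, "dy":-0.264, "dz":-0.03, "twist":-2.66, "aperture":1}, {"dx":0.41, "dy":-0.264, "dz":-0.03, "twist":-2.66, "aperture":1}, {"dx":0.41, "dy":-0.264, "dz":-0.03, "twist":-2.66, "aperture":1}, {"dx":0.41, "dy":-0.264, "dz":-0.03, "twist":-2.66, "aperture":1}, {"dx":0.41, "dy":-0.264, "dz":-0.03, "twist":-2.66, "aperture":1}, {"dx":0.41, "dy":-0.264, "dz":-0.03, "twist":-2.66, "aperture":1}]}}

```text
time: 2.1
position: [0.5394, -0.1608, 0.2522]
tool_rot: [-0.029, -3.141, -0.0]
ft_force: [0.6, 0.3, -0.2]
grip_width: 1.003
grip_force: 0.0
```

```bash
python3 - <<'E'
from h import *
import pickle
s=ctrl.get_state();im=ctrl.get_image("wrist");cv2.imwrite("pics/w1.png",im[:,:,::-1]);pickle.dump(s,open("w1.pkl","wb"))
print(s["position"],s["joint_positions"],s["qd"].max());print(R.from_rotvec(s["tool_rot"]).as_matrix())
E
```

```text
[ 0.53944741 -0.16077293  0.25223822] [ 0.794508    0.16683664 -0.61757038  1.6092278   0.09769904  1.39734762
  1.71877867] 0.005879526887325678
[[-9.99827430e-01  1.85679534e-02 -5.83652083e-04]
 [ 1.85678453e-02  9.99827585e-01  1.90188784e-04]
 [ 5.87082869e-04  1.79318802e-04 -9.99999812e-01]]
```

View pics/w1.png

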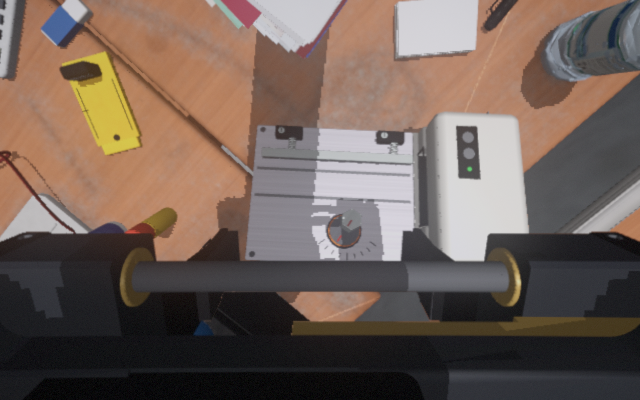

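The wrist view looks at the deck nearly square-on. The rail is at y≈155, the bolt at (346,225), the hood on the right from x≈420, and the gauge at (102,105). I enlarge it to pick exact points.

```bash
python3 - <<'E'
import cv2
im=cv2.imread("pics/w1.png");cv2.imwrite("pics/w1c.png",cv2.resize(im[115:265,240:440],None,fx=4,fy=4,interpolation=cv2.INTER_CUBIC))
E
```

```text
(no output)
```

View pics/w1c.png

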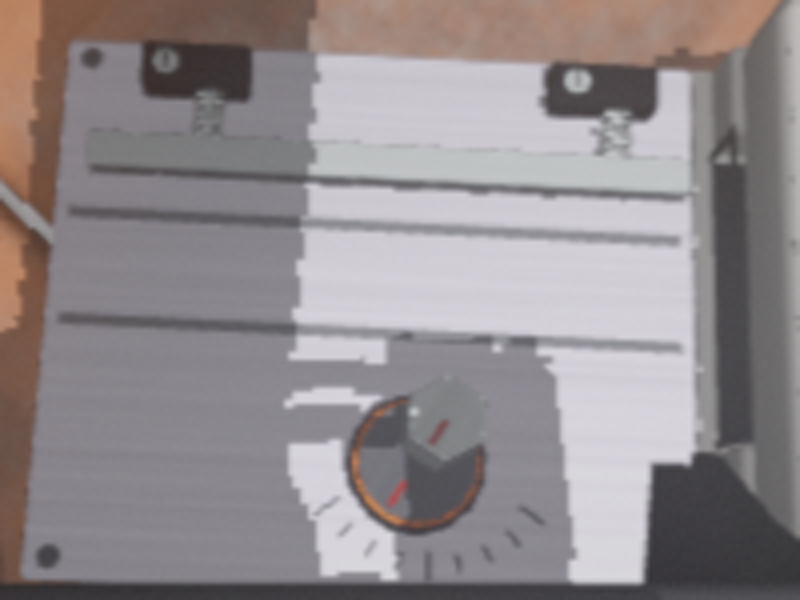

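```bash
cat > deck.py <<'E'
from h import *
import pickle
s=pickle.load(open("w1.pkl","rb"))
W=lambda x,y:(x/4+240-.4,y/4+115-.4)
T=lambda x,y:(x/5+180-.4,y/5+125-.4)
P={}
for n,w,t in [("slow",W(92,58),T(669,436)),("shigh",W(47,556),T(695,120)),("bolt",W(448,417),T(446,195)),("railend",W(89,168),T(668,360))]:
    a=ray("wrist",[w],s);b=ray("top",[t]);p=tri([(a[0],a[1][0]),(b[0],b[1][0])]);P[n]=p
    print(n,p.round(4),(proj("wrist",p,s)-w).round(1),(proj("top",p)-t).round(1))
d=P["shigh"]-P["slow"];print(np.linalg.norm(d),np.degrees(np.arctan2(d[2],np.hypot(d[0],d[1]))),np.degrees(np.arctan2(d[1],d[0])))
E
python3 deck.py
```

```text
slow [ 0.4887 -0.2237  0.0384] [[-0.1  0.1]] [[-0.   0.1]]
shigh [ 0.6105 -0.2319  0.104 ] [[0.1 0.2]] [[0.1 0.1]]
bolt [ 0.584  -0.1263  0.0761] [[-0. -0.]] [[-0. -0.]]
railend [ 0.5169 -0.2226  0.0618] [[-0.2  0.6]] [[-0.1  0.3]]
0.13853705963235216 28.267001705452536 -3.8548069671862626
```

```bash
cat >> deck.py <<'E'
a=np.radians(28)
def frame(ps): 
    X=np.array([np.cos(a)*np.cos(ps),np.cos(a)*np.sin(ps),np.sin(a)]);Y=np.array([-np.sin(ps),np.cos(ps),0]);return np.c_[X,Y,np.cross(X,Y)]
def onpl(name,px,F,o,z,st=None):
    c,d=ray(name,px,st);n=F[:,2];return c+d*((n@(o-c)+z)/(d@n))[:,None]
F=frame(np.radians(-3.85));m=(P["slow"]+P["shigh"])/2
print("bolt rel",(P["bolt"]-m)@F,"railend",(P["railend"]-m)@F)
# deck-plane casts, relative to m, in frame F
for n,pts,z in [("line1 w",[W(70,211),W(680,241)],0),("line2 w",[W(60,317),W(680,348)],0),("rail w",[W(89,168),W(690,191)],.0095),("boltw",[W(448,417)],.0365),("rollerw",[W(417,464)],.0115)]:
    print(n,((onpl("wrist",pts,F,m,z,s)-m)@F).round(4).tolist())
for n,pts,z in [("line1 t",[T(305,301),T(683,336)],0),("line2 t",[T(302,233),T(690,268)],0),("rail t",[T(293,352),T(668,382)],.0095),("boltt",[T(446,195)],.0365),("screwUL",[T(303,87)],0)]:
    print(n,((onpl("top",pts,F,m,z)-m)@F).round(4).tolist())
E
python3 deck.py
```

```text
slow [ 0.4887 -0.2237  0.0384] [[-0.1  0.1]] [[-0.   0.1]]
shigh [ 0.6105 -0.2319  0.104 ] [[0.1 0.2]] [[0.1 0.1]]
bolt [ 0.584  -0.1263  0.0761] [[-0. -0.]] [[-0. -0.]]
railend [ 0.5169 -0.2226  0.0618] [[-0.2  0.6]] [[-0.1  0.3]]
0.13853705963235216 28.267001705452536 -3.8548069671862626
bolt rel [ 0.02660316  0.10355816 -0.00852776] railend [-0.03347422  0.00305304  0.00723077]
line1 w [[-0.0241, -0.0022, 0.0], [-0.0239, 0.1654, 0.0]]
line2 w [[0.0057, -0.0024, 0.0], [0.0062, 0.1649, -0.0]]
rail w [[-0.0334, 0.0036, 0.0095], [-0.0351, 0.1656, 0.0095]]
boltw [[0.0339, 0.0984, 0.0365]]
rollerw [[0.0424, 0.0936, 0.0115]]
line1 t [[-0.0234, 0.1609, 0.0], [-0.0236, -0.0025, 0.0]]
line2 t [[0.0064, 0.163, 0.0], [0.0065, -0.003, 0.0]]
rail t [[-0.0438, 0.1633, 0.0095], [-0.0418, 0.002, 0.0095]]
boltt [[0.0362, 0.0969, 0.0365]]
screwUL [[0.0687, 0.1643, 0.0]]
```

Emit:
{"fn": "step_hand", "kwargs": {"plan": [{"dx":0.015, "dy":-0.05, "aperture":1}, {"dx":0.03, "dy":-0.09, "aperture":1}, {"dx":0.04, "dy":-0.12, "aperture":1}, {"dx":0.04, "dy":-0.12, "aperture":1}, {"dx":0.04, "dy":-0.12, "aperture":1}]}}

```text
time: 2.65
position: [0.4975, -0.2804, 0.2523]
tool_rot: [-0.03, -3.141, -0.001]
ft_force: [0.7, 1.2, -1.0]
grip_width: 0.997
grip_force: 0.0
```

```bash
python3 - <<'E'
from h import *
import pickle
s=ctrl.get_state();im=ctrl.get_image("wrist")[:,:,::-1].copy();cv2.imwrite("pics/w2.png",im);pickle.dump(s,open("w2.pkl","wb"))
print(s["position"],s["qd"].max())
s1=pickle.load(open("w1.pkl","rb"))
hsv=cv2.cvtColor(im,cv2.COLOR_BGR2HSV);m=cv2.inRange(hsv,(20,130,100),(35,255,255));m[230:]=0
c=max(cv2.findContours(m,0,1)[0],key=cv2.contourArea);r=cv2.boxPoints(cv2.minAreaRect(c));w=onz("wrist",r,.008,s)
print(r,w,w.mean(0))
# predicted crop
p=proj("wrist",[[.5842,-.13,.09]],s)[0];print(p)
x,y=int(p[0])-130,110
x=max(0,min(x,440));print("crop origin",x,y)
cv2.imwrite("pics/w2c.png",cv2.resize(im[y:y+150,x:x+200],None,fx=4,fy=4,interpolation=cv2.INTER_CUBIC))
E
```

```text
[ 0.49750651 -0.28043762  0.25233958] 0.004204273714745305
[[171.3      99.90001]
 [213.90001  85.7    ]
 [244.00002 175.99998]
 [201.40001 190.2    ]] [[ 0.41286455 -0.4540899   0.008     ]
 [ 0.39772602 -0.40210302  0.008     ]
 [ 0.50611135 -0.37563409  0.008     ]
 [ 0.52357044 -0.43137879  0.008     ]] [ 0.46006809 -0.41580145  0.008     ]
[460.00405389 258.05412251]
crop origin 330 110
```

View pics/w2c.png

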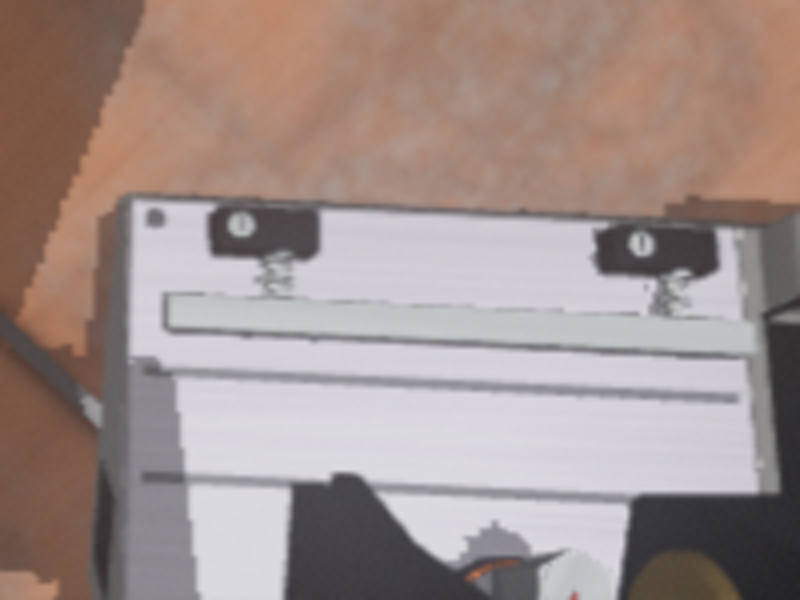

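The second view shows the screw at crop (155,216), lane lines at (143,370)–(738,398) and (143,477), the rail's left end at (170,329), and the block screws. I triangulate these with the first view.

```bash
cat > deck2.py <<'E'
from h import *
import pickle
s1=pickle.load(open("w1.pkl","rb"));s2=pickle.load(open("w2.pkl","rb"))
W=lambda x,y:(x/4+240-.4,y/4+115-.4)
V=lambda x,y:(x/4+330-.4,y/4+110-.4)
T=lambda x,y:(x/5+180-.4,y/5+125-.4)
a=np.radians(28)
def frame(ps): 
    X=np.array([np.cos(a)*np.cos(ps),np.cos(a)*np.sin(ps),np.sin(a)]);Y=np.array([-np.sin(ps),np.cos(ps),0]);return np.c_[X,Y,np.cross(X,Y)]
def onpl(name,px,F,o,z,st=None):
    c,d=ray(name,px,st);n=F[:,2];return c+d*((n@(o-c)+z)/(d@n))[:,None]
if __name__=="__main__":
    F=frame(np.radians(-3.85));o=np.array([.55,-.13,.06])
    for n,w,v in [("slow",(92,58),(155,216)),("l1l",(70,211),(143,370)),("l1r",(680,241),(738,398)),("l2l",(60,317),(143,477)),("b1",(165,60),(241,223)),("b2",(577,80),(642,244)),("railL",(89,168),(170,329)),("railLo",(88,130),(166,294)),("railR",(690,191),(752,354))]:
        A=ray("wrist",[W(*w)],s1);B=ray("wrist",[V(*v)],s2);p=tri([(A[0],A[1][0]),(B[0],B[1][0])])
        print(n,p.round(4),((p-o)@F*1e3).round(1),(proj("wrist",p,s1)-W(*w)).round(1))
E
python3 deck2.py
```

```text
slow [ 0.4883 -0.2234  0.0389] [-58.8 -97.4   7.3] [[ 0.1 -0.2]]
l1l [ 0.5284 -0.2288  0.059 ] [ -13.6 -100.     6.2] [[-0.  0.]]
l1r [ 0.5395 -0.0614  0.0603] [-13.2  67.7   7.3] [[ 0.  -0.1]]
l2l [ 0.5544 -0.2304  0.0748] [ 16.8 -99.9   7.8] [[-0.1  0.2]]
b1 [ 0.4884 -0.2014  0.0524] [-53.6 -75.4  19.9] [[ 0.1 -0.2]]
b2 [ 0.496  -0.0899  0.0536] [-53.   36.4  20.9] [[-0.   0.1]]
railL [ 0.5159 -0.2221  0.0625] [-23.4 -94.2  15.3] [[ 0.1 -0.2]]
railLo [ 0.5066 -0.2226  0.0581] [-33.6 -95.3  15.7] [[-0.   0.1]]
railR [ 0.5259 -0.0599  0.0615] [-24.7  68.3  14.8] [[-0.1  0.3]]
```

```bash
cat >> deck2.py <<'E'
F=frame(np.radians(-3.85)); O=np.array([.55,-.13,.06])+F@[.0017,.0008,.0069]
def todeck(p): return (np.atleast_2d(p)-O)@F
def cast(name,px,z,st=None): return todeck(onpl(name,px,F,O,z,st))
if __name__=="__main__":
    f=lambda q:(q*1e3).round(1).tolist()
    print("O",O)
    print("bolt",f(cast("wrist",[W(448,417)],.0365,s1)),f(cast("top",[T(446,195)],.0365)))
    print("roller",f(cast("wrist",[W(417,464)],.0115,s1)),f(cast("top",[T(466,168)],.0115)))
    print("rail w1",f(cast("wrist",[W(89,168),W(690,191)],.0095,s1)),"w2",f(cast("wrist",[V(170,329),V(752,354)],.0095,s2)))
    print("lines",f(cast("wrist",[W(70,211),W(680,241),W(60,317),W(680,348)],0,s1)),f(cast("wrist",[V(143,370),V(738,398),V(143,477)],0,s2)))
E
python3 deck2.py | tail -6
```

```text
railR [ 0.5259 -0.0599  0.0615] [-24.7  68.3  14.8] [[-0.1  0.3]]
O [ 0.5483193  -0.12908509  0.06689044]
bolt [[42.9, 0.0, 36.5]] [[45.1, -1.6, 36.5]]
roller [[51.3, -4.8, 11.5]] [[51.9, -5.6, 11.5]]
rail w1 [[-24.5, -94.8, 9.5], [-26.2, 67.2, 9.5]] w2 [[-25.0, -95.1, 9.5], [-25.6, 66.3, 9.5]]
lines [[-15.2, -100.7, -0.0], [-15.0, 67.0, -0.0], [14.7, -100.8, 0.0], [15.2, 66.5, -0.0]] [[-15.1, -100.9, -0.0], [-15.0, 67.2, 0.0], [15.2, -100.6, -0.0]]
```

Emit:
{"fn": "step_hand", "kwargs": {"plan": [{"dx":0.07, "dy":-0.145, "dz":0.1, "twist":1.336, "aperture":0.35}, {"dx":0.072, "dy":-0.145, "dz":0.1, "twist":1.336, "aperture":0.35}, {"dx":0.072, "dy":-0.145, "dz":0.1, "twist":1.336, "aperture":0.35}, {"dx":0.072, "dy":-0.145, "dz":0.12, "twist":1.336, "aperture":0.35}, {"dx":0.072, "dy":-0.145, "dz":0.14, "twist":1.336, "aperture":0.35}, {"dx":0.072, "dy":-0.145, "dz":0.16, "twist":1.336, "aperture":0.35}, {"dx":0.072, "dy":-0.145, "dz":0.16, "twist":1.336, "aperture":0.35}, {"dx":0.072, "dy":-0.145, "dz":0.16, "twist":1.336, "aperture":0.35}, {"dx":0.072, "dy":-0.145, "dz":0.16, "twist":1.336, "aperture":0.35}, {"dx":0.072, "dy":-0.145, "dz":0.16, "twist":1.336, "aperture":0.35}, {"dx":0.072, "dy":-0.145, "dz":0.16, "twist":1.336, "aperture":0.35}], "clamp_n": 15}}

```text
time: 3.8
position: [0.4247, -0.4227, 0.0927]
tool_rot: [1.959, 2.456, 0.001]
ft_force: [-0.2, -0.3, 0.2]
grip_width: 0.353
grip_force: 0.0
```

```bash
python3 - <<'E'
from h import *
s=ctrl.get_state();im=ctrl.get_image("wrist")[:,:,::-1].copy();print(s["position"],R.from_rotvec(s["tool_rot"]).as_matrix()[:,1])
y=[.977,.215,0];x=np.array([.215,-.977,0]);y=np.array(y);b=np.array([.423,-.424,.0345])
q=[b+i*.015*x+j*.007*y for i,j in((1,1),(1,-1),(-1,-1),(-1,1))];p=proj("wrist",q,s);print(p)
cv2.polylines(im,[p.round().astype(int)],True,(0,0,255),1);cv2.imwrite("pics/w3.png",im)
E
```

```text
[ 0.42473721 -0.42269298  0.09274022] [9.74922654e-01 2.22543361e-01 5.20213688e-04]
[[327.25525171 235.68757631]
 [307.80740684 235.55192538]
 [307.73781444 195.27892272]
 [327.85786013 195.42819948]]
```

View pics/w3.png

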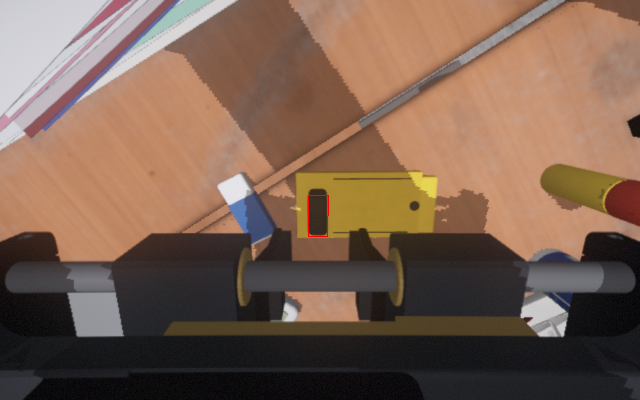

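The red box sits on the black block at (318,215), and the gauge lies straight in the gripper frame. I descend and grip.

Emit:
{"fn": "step_hand", "kwargs": {"plan": [{"dx":-0.001, "dy":-0.002, "dz":0.04, "aperture":0.35}, {"dx":-0.001, "dy":-0.002, "dz":0.065, "aperture":0.35}, {"dx":-0.001, "dy":-0.002, "dz":0.078, "aperture":0.35}, {"dx":-0.001, "dy":-0.002, "dz":0.078, "aperture":0.35}, {"dx":-0.001, "dy":-0.002, "dz":0.078, "aperture":0}, {"dx":-0.001, "dy":-0.002, "dz":0.078, "aperture":0}, {"dx":-0.001, "dy":-0.002, "dz":0.078, "aperture":0}, {"dx":-0.001, "dy":-0.002, "dz":0.078, "aperture":0}, {"dx":-0.001, "dy":-0.002, "dz":0.078, "aperture":0}], "clamp_n": 18}}

```text
time: 4.75
position: [0.4229, -0.4261, 0.0162]
tool_rot: [1.963, 2.449, -0.0]
ft_force: [0.6, 1.0, 6.6]
grip_width: 0.159
grip_force: 18.0
```

Emit:
{"fn": "step_hand", "kwargs": {"plan": [{"dz":-0.03, "aperture":0}, {"dz":-0.08, "aperture":0}, {"dz":-0.12, "aperture":0}, {"dz":-0.15, "aperture":0}, {"dz":-0.15, "aperture":0}, {"dz":-0.15, "aperture":0}]}}

```text
time: 5.35
position: [0.4214, -0.4253, 0.1644]
tool_rot: [-1.965, -2.451, 0.001]
ft_force: [-1.3, 0.5, -2.6]
grip_width: 0.158
grip_force: 18.0
```

```bash
python3 - <<'E'
from deck2 import *
s=ctrl.get_state();im=ctrl.get_image("wrist")[:,:,::-1].copy();cv2.imwrite("pics/w4.png",im);print(s["position"],s["grip_force"],s["grip_width"])
hsv=cv2.cvtColor(im,cv2.COLOR_BGR2HSV);m=cv2.inRange(hsv,(20,130,100),(35,255,255));m[270:]=0
c=max(cv2.findContours(m,0,1)[0],key=cv2.contourArea);r=cv2.boxPoints(cv2.minAreaRect(c));z=s["position"][2]-.0065
w=onz("wrist",r,z,s);print(r,w,w.mean(0))
M=R.from_rotvec(s["tool_rot"]).as_matrix();print("in tool",(w-s["position"])@M)
# target: pads at gauge (xc,yc-.038); TCP 14.5mm above underside when level; pivot axis ~ 22mm above underside
for xc in (.003,.004): print(O+F@[xc,-.005-.038,.022], np.degrees(np.arctan2(F[1,1],F[0,1])))
E
```

```text
[ 0.42138566 -0.42528817  0.16440909] 17.993623316287994 0.15849458640348874
[[287.3316  246.72038]
 [289.30457 185.55821]
 [490.3534  192.04366]
 [488.38043 253.20583]] [[ 0.40359652 -0.43092428  0.15790909]
 [ 0.39791345 -0.39643561  0.15790909]
 [ 0.50240764 -0.37680466  0.15790909]
 [ 0.51364782 -0.41030919  0.15790909]] [ 0.45439136 -0.40361844  0.15790909]
in tool [[-0.00163686 -0.01858585  0.00650817]
 [ 0.03326286 -0.01664285  0.00650096]
 [ 0.02973066  0.08962066  0.0064566 ]
 [-0.00541533  0.09331585  0.00646148]]
[ 0.53776988 -0.17147241  0.0877237 ] 86.15
[ 0.53865083 -0.17153169  0.08819317] 86.15
```

```bash
python3 - <<'E'
from deck2 import *
s=ctrl.get_state();im=cv2.imread("pics/w4.png")
hsv=cv2.cvtColor(im,cv2.COLOR_BGR2HSV);m=cv2.inRange(hsv,(20,130,80),(35,255,255))
cols=np.arange(300,460,8);top=[np.argmax(m[150:300,c]>0)+150 for c in cols];print(top)
M=R.from_rotvec(s["tool_rot"]).as_matrix();w=(onz("wrist",np.c_[cols,top],s["position"][2]-.0065,s)-s["position"])@M
print((w[:,:2]*1e3).round(1).tolist());print(M)
im2=im[150:300,260:520];cv2.imwrite("pics/w4c.png",cv2.resize(im2,None,fx=3,fy=3,interpolation=cv2.INTER_CUBIC))
E
```

```text
[np.int64(194), np.int64(194), np.int64(193), np.int64(192), np.int64(192), np.int64(192), np.int64(192), np.int64(191), np.int64(192), np.int64(191), np.int64(192), np.int64(191), np.int64(191), np.int64(192), np.int64(192), np.int64(192), np.int64(192), np.int64(191), np.int64(191), np.int64(191)]
[[28.6, -11.1], [28.6, -6.8], [29.2, -2.6], [29.7, 1.7], [29.7, 5.9], [29.7, 10.2], [29.7, 14.4], [30.3, 18.7], [29.7, 22.9], [30.3, 27.1], [29.8, 31.4], [30.3, 35.6], [30.3, 39.8], [29.8, 44.1], [29.8, 48.3], [29.8, 52.6], [29.8, 56.8], [30.3, 61.0], [30.3, 65.2], [30.3, 69.4]]
[[-0.2171875   0.97612758 -0.00212965]
 [ 0.97612765  0.21719117  0.00167499]
 [ 0.00209755 -0.00171503 -0.99999633]]
```

View pics/w4c.png

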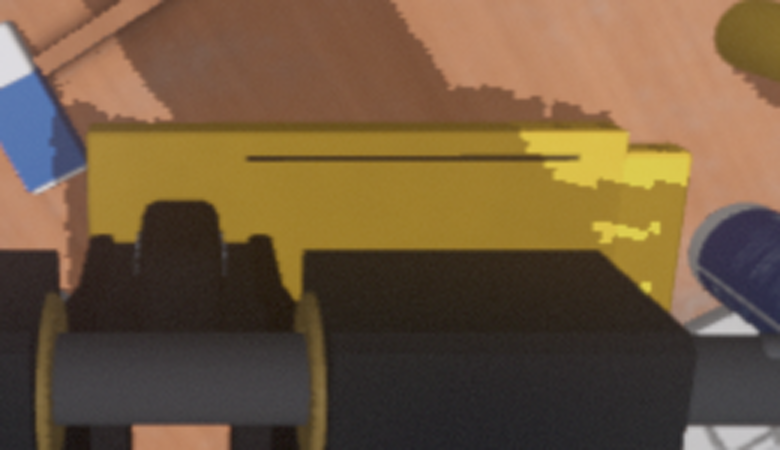

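The gauge hangs straight in the grip, about 2 mm off in tool x, which I allow for. I carry it over the lane, staying down-slope so it clears the bolt head.

Emit:
{"fn": "step_hand", "kwargs": {"plan": [{"dx":0.03, "dy":0.02, "twist":-0.15, "aperture":0}, {"dx":0.06, "dy":0.04, "twist":-0.3, "aperture":0}, {"dx":0.09, "dy":0.06, "twist":-0.45, "aperture":0}, {"dx":0.12, "dy":0.08, "twist":-0.6, "aperture":0}, {"dx":0.15, "dy":0.1, "twist":-0.75, "aperture":0}, {"dx":0.18, "dy":0.12, "twist":-0.9, "aperture":0}, {"dx":0.2, "dy":0.14, "twist":-1.05, "aperture":0}, {"dx":0.215, "dy":0.155, "twist":-1.2, "aperture":0}, {"dx":0.224, "dy":0.163, "twist":-1.285, "aperture":0}, {"dx":0.224, "dy":0.163, "twist":-1.285, "aperture":0}, {"dx":0.224, "dy":0.163, "dz":0.025, "twist":-1.285, "aperture":0}, {"dx":0.224, "dy":0.163, "dz":0.04, "twist":-1.285, "aperture":0}, {"dx":0.224, "dy":0.163, "dz":0.04, "twist":-1.285, "aperture":0}, {"dx":0.224, "dy":0.163, "dz":0.04, "twist":-1.285, "aperture":0}], "clamp_n": 18}}

```text
time: 6.8
position: [0.5314, -0.1718, 0.1239]
tool_rot: [-0.107, -3.138, -0.001]
ft_force: [-0.3, 0.7, -1.5]
grip_width: 0.164
grip_force: 18.0
```

```bash
cat > st.py <<'E'
from deck2 import *
s=ctrl.get_state();M=R.from_rotvec(s["tool_rot"]).as_matrix();p=s["position"]
e=np.array([np.cos(.0672),-np.sin(.0672),0]);Y=F[:,1]
d=p-O;print("upslope,y,z rel O mm",(np.array([d@e,d@Y,d[2]])*1e3).round(1),"pivot z",round((d[2]+.009)*1e3,1),"tooly",np.degrees(np.arctan2(M[1,1],M[0,1])).round(2),"F",s["ft_force"].round(1),"deck",(todeck(p)*1e3).round(1))
E
python3 st.py
```

```text
upslope,y,z rel O mm [-14.  -43.7  57. ] pivot z 66.0 tooly 86.08 F [-0.3  0.7 -1.5] deck [[ 14.4 -43.7  56.9]]
```

Emit:
{"fn": "step_hand", "kwargs": {"plan": [{"dz":0.015, "aperture":0}, {"dz":0.025, "aperture":0}, {"dz":0.033, "aperture":0}, {"dz":0.036, "aperture":0}, {"dz":0.037, "aperture":0}, {"dz":0.037, "aperture":0}]}}

```text
time: 7.4
position: [0.5308, -0.1714, 0.0882]
tool_rot: [-0.105, -3.136, 0.001]
ft_force: [-7.7, 0.2, 7.9]
grip_width: 0.159
grip_force: 18.0
```

```bash
python3 st.py
```

```text
upslope,y,z rel O mm [-14.7 -43.4  21.3] pivot z 30.3 tooly 86.17 F [-7.7  0.2  7.9] deck [[ -2.9 -43.4  25.7]]
```

Emit:
{"fn": "step_hand", "kwargs": {"plan": [{"dx":-0.003, "dz":-0.001, "aperture":0}, {"dx":-0.006, "dz":-0.001, "aperture":0}, {"dx":-0.008, "dz":-0.001, "aperture":0}, {"dx":-0.008, "dz":0.001, "aperture":0}, {"dx":-0.008, "dz":0.001, "aperture":0}]}}

```text
time: 7.9
position: [0.534, -0.1717, 0.0867]
tool_rot: [-0.106, -3.126, 0.0]
ft_force: [-17.3, 1.4, 15.6]
grip_width: 0.159
grip_force: 18.0
```

```bash
python3 st.py
```

```text
upslope,y,z rel O mm [-11.4 -43.5  19.8] pivot z 28.8 tooly 86.13 F [-17.3   1.4  15.6] deck [[ -0.8 -43.5  22.9]]
```

Emit:
{"fn": "step_hand", "kwargs": {"plan": [{"dz":0.002, "aperture":0}, {"dz":0.003, "aperture":0}, {"dz":0.003, "aperture":0}], "clamp_n": 8}}

```text
time: 8.2
position: [0.5373, -0.1719, 0.0834]
tool_rot: [-0.105, -3.133, 0.0]
ft_force: [-9.1, -0.1, 6.6]
grip_width: 0.161
grip_force: 8.0
```

```bash
python3 st.py
python3 - <<'E'
from deck2 import *
s=ctrl.get_state();im=ctrl.get_image("wrist")[:,:,::-1].copy();cv2.imwrite("pics/w5.png",im[90:290,200:460])
cv2.imwrite("pics/w5c.png",cv2.resize(im[90:290,200:460],None,fx=3,fy=3,interpolation=cv2.INTER_CUBIC))
E
```

```text
upslope,y,z rel O mm [ -8.2 -43.4  16.5] pivot z 25.5 tooly 86.15 F [-9.1 -0.1  6.6] deck [[  0.6 -43.4  18.4]]
```

View pics/w5c.png

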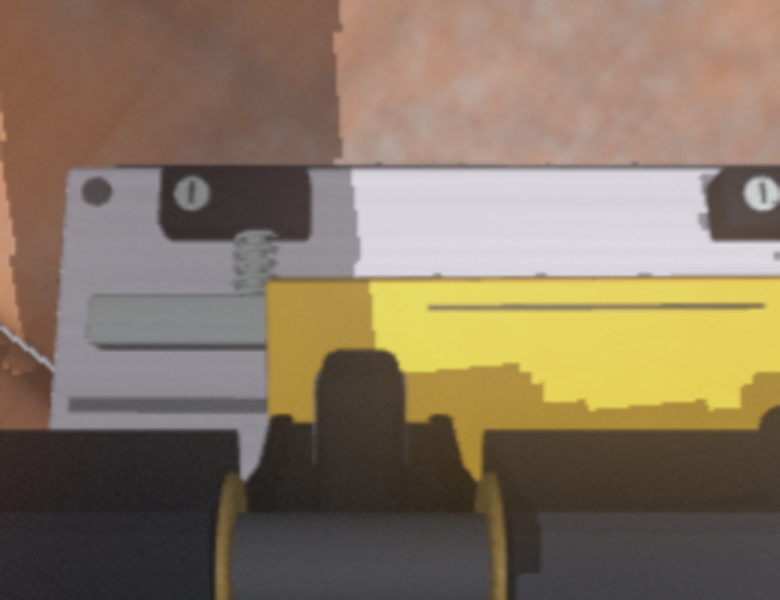

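The gauge's low edge still lies over the rail, at crop y≈280 against 295–345 for the rail. I measure its low edge in 3D from its known length.

```bash
cat > low.py <<'E'
from deck2 import *
def low(save=None):
    s=ctrl.get_state();im=ctrl.get_image("wrist")[:,:,::-1].copy()
    if save: cv2.imwrite(save,im)
    hsv=cv2.cvtColor(im,cv2.COLOR_BGR2HSV);m=cv2.inRange(hsv,(18,110,50),(36,255,255))
    n,l,stt,_=cv2.connectedComponentsWithStats(m);k=1+np.argmax(stt[1:,4]);m=(l==k).astype(np.uint8)
    x,y,w,h=stt[k,:4]
    top=np.array([np.argmax(m[:,c]) if m[:,c].any() else -1 for c in range(x,x+w)])
    r=y+8; row=np.where(m[r])[0]
    return s,m,(x,y,w,h),top,(r,row.min(),row.max())
if __name__=="__main__":
    s,m,b,top,row=low("pics/w6.png");print(b,row);print(top[::6].tolist(),top[-24:].tolist())
E
python3 low.py
```

```text
(np.int32(289), np.int32(182), np.int32(204), np.int32(124)) (np.int32(190), np.int64(289), np.int64(490))
[184, 183, 183, 183, 183, 183, 183, 183, 183, 183, 183, 183, 183, 183, 183, 183, 183, 183, 183, 183, 183, 182, 183, 183, 183, 183, 183, 183, 183, 182, 183, 189, 189, 189] [183, 183, 189, 189, 189, 189, 189, 189, 189, 189, 189, 189, 189, 189, 189, 189, 189, 189, 189, 190, 190, 190, 191, 191]
```

```bash
cat > edge.py <<'E'
from low import *
e=np.array([np.cos(.0672),-np.sin(.0672),0])
def edge(L=96.,step=None,tail=288.5,nose=471.,row=182.8):
    s=ctrl.get_state();o,d=ray("wrist",[(tail,row),(nose,row)],s)
    Y=F[:,1];k=L/1e3/abs((d[1]-d[0])@Y);p=o+d*k
    return p,s
if __name__=="__main__":
  for n in (470.5,471,471.5):
    p,s=edge(nose=n);print((todeck(p)*1e3).round(1).tolist())
  q=p.mean(0)-O;print("edge up,z",q@e*1e3,q[2]*1e3)
E
python3 edge.py
```

```text
[[-33.3, -59.4, 28.6], [-33.3, 36.6, 28.5]]
[[-33.2, -59.4, 29.0], [-33.2, 36.6, 29.0]]
[[-33.1, -59.4, 29.5], [-33.1, 36.6, 29.4]]
edge up,z -43.0091609612294 10.482218553297438
```

Emit:
{"fn": "step_hand", "kwargs": {"plan": [{"dz":-0.004, "aperture":0}, {"dx":-0.005, "dz":-0.0085, "aperture":0}, {"dx":-0.0115, "dz":-0.0085, "aperture":0}, {"dx":-0.0115, "dz":-0.0085, "aperture":0}, {"dx":-0.0115, "dz":-0.0085, "aperture":0}], "clamp_n": 12}}

```text
time: 8.8
position: [0.5519, -0.1724, 0.0916]
tool_rot: [-0.105, -3.14, -0.001]
ft_force: [-0.4, 1.0, -1.8]
grip_width: 0.157
grip_force: 11.9
```

```bash
python3 st.py; python3 low.py
```

```text
upslope,y,z rel O mm [  6.5 -43.   24.8] pivot z 33.8 tooly 86.18 F [-0.4  1.  -1.8] deck [[ 17.3 -43.   18.8]]
(np.int32(288), np.int32(180), np.int32(204), np.int32(126)) (np.int32(188), np.int64(288), np.int64(487))
[186, 183, 183, 183, 183, 183, 183, 183, 182, 182, 183, 183, 183, 182, 182, 182, 182, 182, 182, 182, 181, 181, 181, 181, 181, 181, 181, 181, 181, 180, 181, 188, 188, 188] [181, 182, 187, 188, 188, 188, 188, 188, 188, 188, 188, 188, 188, 188, 188, 188, 188, 188, 188, 188, 189, 189, 189, 190]
```

```bash
python3 - <<'E'
from edge import *
def sub(tail,nose,row):
    p,s=edge(tail=tail,nose=nose,row=row);q=todeck(p).mean(0)*1e3
    print("low top edge",q.round(1))
    # angle from height under assumption? print upper edge for tilt betas
    for b in (18,20,23,26,28):
        t=np.radians(b);u=q-np.array([8*np.sin(t),0,8*np.cos(t)])+54*np.array([np.cos(t),0,-np.sin(t)]);print(b,u.round(1)[[0,2]])
sub(287.7,469.8,181.8)
E
```

```text
low top edge [-17.1 -11.5  29. ]
18 [31.8  4.7]
20 [30.9  3. ]
23 [29.5  0.6]
26 [28.  -1.8]
28 [26.9 -3.4]
```

Emit:
{"fn": "step_hand", "kwargs": {"plan": [{"dx":0.0015, "aperture":0}, {"dx":0.0015, "dz":0.001, "aperture":0}, {"dx":0.0015, "dz":0.003, "aperture":0}, {"dx":0.0015, "dz":0.004, "aperture":0}, {"dx":0.0015, "dz":0.004, "aperture":0}], "clamp_n": 3}}

```text
time: 9.35
position: [0.5496, -0.1727, 0.0878]
tool_rot: [-0.105, -3.139, 0.0]
ft_force: [-2.2, -1.2, -0.5]
grip_width: 0.16
grip_force: 3.0
```

```bash
python3 st.py; python3 low.py
```

```text
upslope,y,z rel O mm [  4.2 -43.4  21. ] pivot z 30.0 tooly 86.16 F [-2.2 -1.2 -0.5] deck [[ 13.6 -43.4  16.5]]
(np.int32(289), np.int32(184), np.int32(201), np.int32(122)) (np.int32(192), np.int64(290), np.int64(488))
[187, 185, 185, 185, 185, 185, 184, 184, 184, 184, 184, 184, 184, 184, 184, 184, 184, 184, 184, 184, 184, 184, 184, 184, 184, 184, 184, 184, 184, 184, 191, 191, 191, 192] [184, 190, 191, 191, 191, 191, 191, 192, 192, 191, 191, 191, 191, 191, 191, 191, 191, 191, 191, 191, 191, 192, 192, 201]
```

```bash
cat > meas.py <<'E'
from edge import *
from scipy.optimize import brentq
s,m,b,top,row=low()
t=np.median(top[20:-40]);step=np.where(np.abs(top-t)<3.5)[0].max()
p,_=edge(tail=b[0]-.5+(1 if top[1]-t>2 else 0),nose=b[0]+step+.5,row=t-.2);q=todeck(p)*1e3;z=q[:,2].mean();x=q[:,0].mean()
B=brentq(lambda B:8*np.cos(B)+54*np.sin(B)-z,-.3,.8)
print("low top edge x,z",x.round(1),z.round(1),"y",q[:,1].round(1),"beta",np.degrees(B).round(1),"xu",(x-8*np.sin(B)+54*np.cos(B)).round(1),"bbox",b)
E
python3 meas.py
```

```text
low top edge x,z -20.8 22.6 y [-59.8  36.2] beta 16.1 xu 28.9 bbox (np.int32(289), np.int32(184), np.int32(201), np.int32(122))
```

Emit:
{"fn": "step_hand", "kwargs": {"plan": [{"dz":0.001, "aperture":0}, {"dz":0.002, "aperture":0}, {"dz":0.003, "aperture":0}, {"dz":0.003, "aperture":0}], "clamp_n": 3}}

```text
time: 9.85
position: [0.5494, -0.1727, 0.085]
tool_rot: [-0.105, -3.138, 0.0]
ft_force: [-5.1, -1.0, 3.2]
grip_width: 0.165
grip_force: 6.5
```

```bash
python3 st.py; python3 meas.py
```

```text
upslope,y,z rel O mm [  4.  -43.4  18.1] pivot z 27.1 tooly 86.16 F [-5.1 -1.   3.2] deck [[ 12.  -43.4  14.1]]
low top edge x,z -23.1 15.2 y [-59.8  36.2] beta 7.8 xu 29.3 bbox (np.int32(290), np.int32(185), np.int32(200), np.int32(121))
```

Emit:
{"fn": "step_hand", "kwargs": {"plan": [{"dz":0.001, "aperture":0}, {"dz":0.002, "aperture":0}, {"dx":0.0005, "dz":0.003, "aperture":0}, {"dx":0.001, "dz":0.003, "aperture":0}], "clamp_n": 3}}

```text
time: 10.3
position: [0.5493, -0.1727, 0.0838]
tool_rot: [0.105, 3.14, -0.002]
ft_force: [-6.9, 0.1, 10.5]
grip_width: 0.158
grip_force: 9.5
```

```bash
python3 st.py; python3 meas.py
```

```text
upslope,y,z rel O mm [  3.9 -43.4  16.9] pivot z 25.9 tooly 86.16 F [-6.9  0.1 10.5] deck [[ 11.3 -43.4  13.1]]
low top edge x,z -23.3 11.8 y [-60.  36.] beta 4.1 xu 30.0 bbox (np.int32(290), np.int32(186), np.int32(200), np.int32(120))
```

Nearly flat inside the rail now. I release and lift.

Emit:
{"fn": "step_hand", "kwargs": {"plan": [{"dz":-0.001, "aperture":0.1}, {"dz":-0.001, "aperture":0.25}, {"dz":-0.002, "aperture":0.35}, {"dz":-0.004, "aperture":0.35}, {"dz":-0.01, "aperture":0.35}]}}

```text
time: 10.85
position: [0.5497, -0.1721, 0.0919]
tool_rot: [0.104, 3.139, 0.001]
ft_force: [-0.4, 1.2, -0.2]
grip_width: 0.334
grip_force: 0.0
```

```bash
python3 st.py; python3 meas.py
```

```text
upslope,y,z rel O mm [  4.2 -42.8  25. ] pivot z 34.0 tooly 86.19 F [-0.4  1.2 -0.2] deck [[ 15.5 -42.8  20.1]]
low top edge x,z -22.1 12.6 y [-60.3  35.7] beta 4.9 xu 31.0 bbox (np.int32(290), np.int32(183), np.int32(189), np.int32(124))
```

Emit:
{"fn": "step_hand", "kwargs": {"plan": [{"dz":-0.05, "aperture":0.5}, {"dz":-0.1, "aperture":0.5}, {"dz":-0.1, "aperture":0.5}, {"dz":-0.1, "aperture":0.5}]}}

```text
time: 11.3
position: [0.5506, -0.1725, 0.1938]
tool_rot: [0.104, 3.136, -0.002]
ft_force: [-0.4, -0.7, -0.3]
grip_width: 0.496
grip_force: 0.0
```

```bash
python3 meas.py
```

```text
low top edge x,z -25.2 12.3 y [-59.7  36.3] beta 4.6 xu 27.9 bbox (np.int32(301), np.int32(156), np.int32(126), np.int32(61))
```

Emit:
{"fn": "step_hand", "kwargs": {"plan": [{"dx":0.011, "dy":0.012, "dz":-0.05, "aperture":0.5}, {"dx":0.011, "dy":0.012, "dz":-0.058, "aperture":0.5}, {"dx":0.011, "dy":0.012, "dz":-0.058, "aperture":0.5}, {"dx":0.011, "dy":0.012, "dz":-0.058, "aperture":0.5}]}}

```text
time: 11.75
position: [0.5383, -0.1599, 0.2482]
tool_rot: [-0.105, -3.138, -0.001]
ft_force: [0.4, -0.4, -0.3]
grip_width: 0.501
grip_force: 0.0
```

```bash
cat > look.py <<'E'
from deck2 import *
import sys
s=ctrl.get_state();im=ctrl.get_image("wrist")[:,:,::-1].copy();cv2.imwrite(sys.argv[1],im)
hsv=cv2.cvtColor(im,cv2.COLOR_BGR2HSV);m=cv2.inRange(hsv,(20,110,60),(36,255,255));m[:,:220]=0
n,l,st,_=cv2.connectedComponentsWithStats(m);k=1+np.argmax(st[1:,4]);m=(l==k).astype(np.uint8);x,y,w,h=st[k,:4];print("bbox",x,y,w,h)
cols=np.arange(x+4,x+int(w*.8),6);tp=np.array([np.argmax(m[:,c]) for c in cols]);bt=np.array([399-np.argmax(m[::-1,c]) for c in cols])
for n,v,z in(("low",tp-.3,.008),("up",bt+.7,.008)):
    q=cast("wrist",np.c_[cols,v],z,s)*1e3;f=np.polyfit(q[:,1],q[:,0],1);print(n,"x at y=0",f[1].round(2),"yaw deg",np.degrees(f[0]).round(2),"med x",np.median(q[:,0]).round(2),q[:,0].round(1).tolist())
rows=np.arange(y+8,y+h-10,4);L=[np.argmax(m[r]) for r in rows];Rr=[639-np.argmax(m[r][::-1]) for r in rows]
print("tail y",np.median(cast("wrist",np.c_[np.array(L)-.3,rows],.008,s)[:,1]*1e3).round(1),"nose y",np.median(cast("wrist",np.c_[np.array(Rr)+.7,rows],.008,s)[:,1]*1e3).round(1))
# roller: orange ring
c=proj("wrist",O+F@[.048,0,.0115],s)[0];g=cv2.inRange(hsv,(3,120,90),(19,255,255));M=np.zeros_like(g);cv2.circle(M,tuple(int(v) for v in c),28,255,-1);g&=M
ys,xs=np.where(g);q=cast("wrist",np.c_[xs,ys],.0115,s)[:,:2]*1e3
from scipy.optimize import least_squares
r=least_squares(lambda v:np.hypot(q[:,0]-v[0],q[:,1]-v[1])-17.5,[50,0],loss="soft_l1");print("roller",len(q),r.x.round(1),"ang",np.degrees(np.arctan2(r.x[1],r.x[0]-43)).round(1),"rms",np.sqrt(np.mean(r.fun**2)).round(2))
E
python3 look.py pics/w7.png; python3 - <<'E'
from deck2 import *
E
```

```text
bbox 293 162 105 51
low x at y=0 -24.56 yaw deg -0.89 med x -24.68 [-23.5, -23.5, -23.5, -23.6, -24.7, -24.7, -24.7, -24.7, -24.7, -24.7, -24.7, -24.7, -24.7, -24.7]
up x at y=0 29.47 yaw deg -0.46 med x 29.66 [29.7, 30.7, 29.7, 29.7, 29.7, 29.7, 29.7, 29.7, 29.7, 27.5, 29.6, 29.6, 29.6, 29.6]
tail y -59.3 nose y 49.4
roller 61 [48.9 -3.6] ang -31.3 rms 2.93
```

The gauge is flat, its low edge at x=-24.7 against the rail and its nose at y≈49. The roller stands at -31°, so it needs about +0.78 rad about tool z. The bolt's flats are square to deck y now.

```bash
python3 - <<'E'
from deck2 import *
s=ctrl.get_state();M=R.from_rotvec(s["tool_rot"]).as_matrix();t=O+F@[.043,0,.028]-[0,0,.009]
print(t,((t-s["position"])@M).round(4))
E
```

```text
[ 0.57308482 -0.13075172  0.10280025] [-0.0335  0.0314  0.1449]
```

Emit:
{"fn": "step_hand", "kwargs": {"plan": [{"dx":-0.0335, "dy":0.031, "dz":0.05, "aperture":0.5}, {"dx":-0.0335, "dy":0.0315, "dz":0.09, "aperture":0.5}, {"dx":-0.0335, "dy":0.0315, "dz":0.12, "aperture":0.5}, {"dx":-0.0335, "dy":0.0315, "dz":0.135, "aperture":0.5}, {"dx":-0.0335, "dy":0.0315, "dz":0.145, "aperture":0.5}, {"dx":-0.0335, "dy":0.0315, "dz":0.145, "aperture":0.5}, {"dx":-0.0335, "dy":0.0315, "dz":0.145, "aperture":0}, {"dx":-0.0335, "dy":0.0315, "dz":0.145, "aperture":0}, {"dx":-0.0335, "dy":0.0315, "dz":0.145, "aperture":0}, {"dx":-0.0335, "dy":0.0315, "dz":0.145, "aperture":0}, {"dx":-0.0335, "dy":0.0315, "dz":0.145, "aperture":0}], "clamp_n": 20}}

```text
time: 12.9
position: [0.575, -0.1316, 0.106]
tool_rot: [0.106, 3.138, -0.003]
ft_force: [-0.6, -2.5, 2.8]
grip_width: 0.202
grip_force: 20.0
```

```bash
python3 st.py
```

```text
upslope,y,z rel O mm [26.8 -0.7 39.2] pivot z 48.2 tooly 86.13 F [-0.6 -2.5  2.8] deck [[42.  -0.7 22. ]]
```

Emit:
{"fn": "step_hand", "kwargs": {"plan": [{"twist":0.08, "aperture":0}, {"twist":0.16, "aperture":0}, {"twist":0.24, "aperture":0}, {"twist":0.32, "aperture":0}, {"twist":0.4, "aperture":0}, {"twist":0.47, "aperture":0}, {"twist":0.47, "aperture":0}]}}

```text
time: 13.6
position: [0.5751, -0.132, 0.1061]
tool_rot: [0.833, 3.027, -0.003]
ft_force: [-1.4, -2.3, 5.5]
grip_width: 0.228
grip_force: 21.8
```

Emit:
{"fn": "step_hand", "kwargs": {"plan": [{"aperture":0.3}, {"aperture":0.5}, {"dz":-0.05, "aperture":0.5}, {"dx":0.01, "dz":-0.1, "aperture":0.5}, {"dx":0.033, "dz":-0.145, "twist":-0.47, "aperture":0.5}, {"dx":0.033, "dy":-0.031, "dz":-0.145, "twist":-0.47, "aperture":0.5}, {"dx":0.033, "dy":-0.031, "dz":-0.145, "twist":-0.47, "aperture":0.5}, {"dx":0.033, "dy":-0.031, "dz":-0.145, "twist":-0.47, "aperture":0.5}, {"dx":0.033, "dy":-0.031, "dz":-0.145, "twist":-0.47, "aperture":0.5}]}}

```text
time: 14.5
position: [0.5302, -0.139, 0.2494]
tool_rot: [-0.107, -3.139, -0.002]
ft_force: [0.2, -0.0, -0.9]
grip_width: 0.502
grip_force: 0.0
```

```bash
python3 look.py pics/w8.png
```

```text
bbox 274 170 103 51
low x at y=0 -24.0 yaw deg 0.05 med x -24.01 [-24.0, -24.0, -24.0, -24.0, -24.0, -24.0, -24.0, -24.0, -24.0, -24.0, -24.0, -24.0, -24.0]
up x at y=0 29.48 yaw deg -0.73 med x 29.47 [30.5, 30.5, 30.5, 29.4, 29.4, 29.4, 29.4, 29.5, 29.5, 29.5, 29.5, 29.5, 29.5]
tail y -59.1 nose y 49.4
roller 85 [46.3 -5.5] ang -58.7 rms 4.21
```

```bash
cat > bolt.py <<'E'
from deck2 import *
import sys
def bolt(f,s):
    im=cv2.imread(f);c=proj("wrist",O+F@[.043,0,.02],s)[0].astype(int);x0,y0=c[0]-40,c[1]-45
    b=cv2.resize(im[y0:y0+90,x0:x0+80],None,fx=4,fy=4,interpolation=cv2.INTER_CUBIC);h=cv2.cvtColor(b,cv2.COLOR_BGR2HSV)
    H=h[:,:,0].astype(int);m=(((H<6)|(H>168))&(h[:,:,1]>110)&(h[:,:,2]>70)).astype(np.uint8)
    n,l,st,ce=cv2.connectedComponentsWithStats(m)
    for i in range(1,n):
        if st[i,4]<25: continue
        ys,xs=np.where(l==i);px=np.c_[xs,ys]/4+[x0-.4,y0-.4]
        for z in (.0365,.0115):
            q=cast("wrist",px,z,s)[:,:2]*1e3;mu=q.mean(0);u,sv,v=np.linalg.svd(q-mu);d=v[0]*np.sign(v[0]@(mu-[43,0]))
            print("area",st[i,4],"z",z,"c",mu.round(1),"axis ang",np.degrees(np.arctan2(d[1],d[0])).round(1),"elong",(sv[0]/sv[1]).round(1),"radial ang",np.degrees(np.arctan2(mu[1],mu[0]-43)).round(1))
    o=cv2.inRange(h,(7,110,80),(18,255,255));ys,xs=np.where(o);q=cast("wrist",np.c_[xs,ys]/4+[x0-.4,y0-.4],.0115,s)[:,:2]*1e3
    # ring angle scan: roller centre constrained on 9 mm circle
    A=np.radians(np.arange(-180,180,2));r=np.hypot(q[:,0,None]-43-9*np.cos(A),q[:,1,None]-9*np.sin(A));k=(np.abs(r-17.3)<1.3).sum(0);j=np.argsort(k)[-5:];print("ring",len(q),np.degrees(A[j]).round(),k[j])
if __name__=="__main__":
    print("w1");bolt("pics/w1.png",s1)
    print("now");bolt(sys.argv[1],ctrl.get_state())
E
python3 bolt.py pics/w8.png
```

```text
w1
area 94 z 0.0365 c [ 61.4 -11.6] axis ang -33.0 elong 5.7 radial ang -32.3
area 94 z 0.0115 c [58.9 -9.7] axis ang -33.0 elong 5.7 radial ang -31.4
ring 512 [-24. -22. -16. -20. -18.] [366 378 387 392 400]
now
area 110 z 0.0365 c [ 56.9 -14.3] axis ang -50.8 elong 4.3 radial ang -45.8
area 110 z 0.0115 c [ 54.8 -14.6] axis ang -50.8 elong 4.3 radial ang -50.9
ring 1476 [-56. -64. -58. -60. -62.] [875 915 919 929 945]
```

View it.

```bash
python3 - <<'E'
from deck2 import *
s=ctrl.get_state();im=cv2.imread("pics/w8.png");c=proj("wrist",O+F@[.045,0,.02],s)[0].astype(int);x0,y0=c[0]-50,c[1]-38;print(x0,y0)
b=cv2.resize(im[y0:y0+75,x0:x0+100],None,fx=8,fy=8,interpolation=cv2.INTER_CUBIC)
b=cv2.convertScaleAbs(b,alpha=1.5,beta=10);cv2.imwrite("pics/b8.png",b)
E
```

```text
280 195
```

View pics/b8.png

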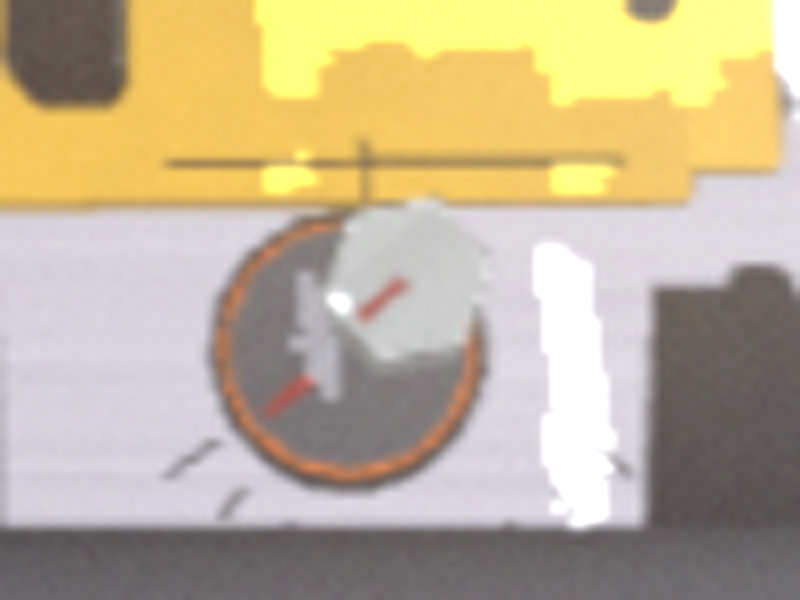

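The view shows the roller at about (348,348). It is still about 1 mm short of the gauge's upper edge at row 207. The red mark runs (360,320)–(405,283), so the bolt's mark direction is about -51° and it needs about 23° more. I regrip on the next flat pair.

```bash
python3 - <<'E'
from deck2 import *
s=ctrl.get_state();M=R.from_rotvec(s["tool_rot"]).as_matrix();t=O+F@[.043,0,.028]-[0,0,.009]
print(((t-s["position"])@M).round(4),s["joint_positions"].round(2))
print(cast("wrist",[[280+348/8-.4,195+348/8-.4]],.0115,s)*1e3)
E
```

```text
[-0.0423  0.0109  0.1465] [ 0.72  0.13 -0.56  1.65  0.07  1.39  1.66]
[[49.04119169 -7.02560424 11.5       ]]
```

Emit:
{"fn": "step_hand", "kwargs": {"plan": [{"dx":-0.0405, "dy":0.011, "dz":0.05, "twist":-0.15, "aperture":0.5}, {"dx":-0.0405, "dy":0.011, "dz":0.08, "twist":-0.3, "aperture":0.5}, {"dx":-0.0405, "dy":0.011, "dz":0.1, "twist":-0.45, "aperture":0.5}, {"dx":-0.0405, "dy":0.011, "dz":0.11, "twist":-0.6, "aperture":0.5}, {"dx":-0.0405, "dy":0.011, "dz":0.13, "twist":-0.62, "aperture":0.5}, {"dx":-0.0405, "dy":0.011, "dz":0.149, "twist":-0.62, "aperture":0.5}, {"dx":-0.0405, "dy":0.011, "dz":0.149, "twist":-0.62, "aperture":0.5}, {"dx":-0.0405, "dy":0.011, "dz":0.149, "twist":-0.62, "aperture":0}, {"dx":-0.0405, "dy":0.011, "dz":0.149, "twist":-0.62, "aperture":0}, {"dx":-0.0405, "dy":0.011, "dz":0.149, "twist":-0.62, "aperture":0}, {"dx":-0.0405, "dy":0.011, "dz":0.149, "twist":-0.62, "aperture":0}], "clamp_n": 20}}

```text
time: 15.65
position: [0.573, -0.1326, 0.1033]
tool_rot: [-0.854, 3.021, -0.004]
ft_force: [-2.9, -1.3, 13.0]
grip_width: 0.245
grip_force: 21.3
```

```bash
python3 st.py
```

```text
upslope,y,z rel O mm [24.9 -1.9 36.4] pivot z 45.4 tooly 121.57 F [-2.9 -1.3 13. ] deck [[39.1 -1.9 20.5]]
```

Emit:
{"fn": "step_hand", "kwargs": {"plan": [{"twist":0.08, "aperture":0}, {"twist":0.16, "aperture":0}, {"twist":0.24, "aperture":0}, {"twist":0.32, "aperture":0}, {"twist":0.37, "aperture":0}, {"twist":0.37, "aperture":0}, {"twist":0.37, "aperture":0}], "clamp_n": 25}}

```text
time: 16.35
position: [0.5737, -0.1317, 0.1025]
tool_rot: [-0.286, 3.125, -0.002]
ft_force: [-0.6, -1.2, 5.6]
grip_width: 0.22
grip_force: 24.2
```

Emit:
{"fn": "step_hand", "kwargs": {"plan": [{"aperture":0.3}, {"aperture":0.5}, {"dz":-0.05, "aperture":0.5}, {"dz":-0.1, "aperture":0.5}, {"dx":0.02, "dz":-0.145, "twist":0.25, "aperture":0.5}, {"dx":0.04, "dy":-0.011, "dz":-0.145, "twist":0.25, "aperture":0.5}, {"dx":0.04, "dy":-0.011, "dz":-0.145, "twist":0.25, "aperture":0.5}, {"dx":0.04, "dy":-0.011, "dz":-0.145, "twist":0.25, "aperture":0.5}, {"dx":0.04, "dy":-0.011, "dz":-0.145, "twist":0.25, "aperture":0.5}]}}

```text
time: 17.25
position: [0.534, -0.1489, 0.2444]
tool_rot: [-0.101, -3.138, -0.003]
ft_force: [-0.3, -0.0, -0.1]
grip_width: 0.497
grip_force: 0.0
```

```bash
python3 look.py pics/w9.png; python3 bolt.py pics/w9.png | tail -6
```

```text
bbox 282 167 106 51
low x at y=0 -25.07 yaw deg -0.15 med x -25.04 [-24.9, -24.9, -25.0, -25.0, -25.0, -25.0, -25.0, -25.0, -25.1, -25.1, -25.1, -25.1, -25.1, -25.1]
up x at y=0 28.9 yaw deg -0.04 med x 28.79 [28.8, 28.8, 28.8, 28.8, 28.8, 29.8, 28.8, 28.8, 28.7, 28.7, 29.8, 28.7, 28.7, 28.7]
tail y -58.9 nose y 49.5
roller 88 [45.  -7.2] ang -74.5 rms 2.81
area 94 z 0.0115 c [58.9 -9.7] axis ang -33.0 elong 5.7 radial ang -31.4
ring 512 [-24. -22. -16. -20. -18.] [366 378 388 393 400]
now
area 117 z 0.0365 c [ 53.  -18.1] axis ang -66.9 elong 5.2 radial ang -61.0
area 117 z 0.0115 c [ 50.5 -17.9] axis ang -66.9 elong 5.2 radial ang -67.3
ring 1590 [-80. -78. -76. -72. -74.] [ 966  989 1004 1004 1016]
```

```bash
cat > rail.py <<'E'
from deck2 import *
import sys
def prof(f,s,y0,y1,xs,z):
    im=cv2.cvtColor(cv2.imread(f),cv2.COLOR_BGR2GRAY).astype(np.float32);ys=np.linspace(y0,y1,40)/1e3
    P=np.array([[O+F@[x/1e3,y,z] for y in ys] for x in xs]);p=proj("wrist",P.reshape(-1,3),s).reshape(len(xs),len(ys),2).astype(np.float32)
    return cv2.remap(im,p[...,0],p[...,1],cv2.INTER_CUBIC).mean(1)
def rail(f,s):
    for y0,y1 in((-92,-66),(56,64)):
        xs=np.arange(-46,-18,.25);g=cv2.GaussianBlur(np.gradient(prof(f,s,y0,y1,xs,.0095)).reshape(-1,1),(1,5),0).ravel()
        pk=[i for i in range(2,len(xs)-2) if abs(g[i])==np.abs(g[i-2:i+3]).max() and abs(g[i])>1]
        xl=np.arange(-20,-10,.25);v=prof(f,s,y0,y1,xl,0);w=np.clip(np.median(v)-v-4,0,None);
        print(f,y0,[(round(float(xs[i]),1),round(float(g[i]),1)) for i in pk],"line",round(float((w*xl).sum()/max(w.sum(),1e-6)),2))
if __name__=="__main__":
    rail("pics/w1.png",s1);rail("pics/w2.png",s2);rail(sys.argv[1],ctrl.get_state())
E
python3 rail.py pics/w9.png
```

```text
pics/w1.png -92 [(-36.0, -1.3), (-25.5, -6.1), (-23.2, 7.2)] line -15.22
pics/w1.png 56 [(-36.0, -3.0), (-34.8, 1.7), (-25.8, -11.0), (-23.2, 12.4)] line -15.09
pics/w2.png -92 [(-41.5, -1.2), (-39.5, 1.4), (-36.0, -4.9), (-34.5, 3.9), (-25.8, -12.0), (-23.8, 12.9)] line -15.14
pics/w2.png 56 [(-36.0, -2.3), (-26.0, -9.2), (-23.8, 13.9)] line -15.02
pics/w9.png -92 [(-35.8, -2.6), (-34.2, 1.4), (-25.5, -7.0), (-23.2, 8.3)] line -15.04
pics/w9.png 56 [(-36.0, -2.6), (-25.5, -11.1), (-23.2, 13.5)] line -14.93
```

The rail has not moved (-25.5 against -25.7 at the start) and the bolt is at -67°. About 13° more is needed, for roughly 1.8 mm of pushback.

Emit:
{"fn": "step_hand", "kwargs": {"plan": [{"dx":-0.036, "dy":0.019, "dz":0.05, "twist":-0.15, "aperture":0.5}, {"dx":-0.036, "dy":0.019, "dz":0.09, "twist":-0.3, "aperture":0.5}, {"dx":-0.036, "dy":0.019, "dz":0.12, "twist":-0.36, "aperture":0.5}, {"dx":-0.036, "dy":0.019, "dz":0.137, "twist":-0.36, "aperture":0.5}, {"dx":-0.036, "dy":0.019, "dz":0.142, "twist":-0.36, "aperture":0.5}, {"dx":-0.036, "dy":0.019, "dz":0.142, "twist":-0.36, "aperture":0.5}, {"dx":-0.036, "dy":0.019, "dz":0.142, "twist":-0.36, "aperture":0}, {"dx":-0.036, "dy":0.019, "dz":0.142, "twist":-0.36, "aperture":0}, {"dx":-0.036, "dy":0.019, "dz":0.142, "twist":-0.36, "aperture":0}, {"dx":-0.036, "dy":0.019, "dz":0.142, "twist":-0.36, "aperture":0}, {"dx":-0.036, "dy":0.019, "dz":0.142, "twist":-0.36, "aperture":0}], "clamp_n": 25}}

```text
time: 18.4
position: [0.5713, -0.1325, 0.1043]
tool_rot: [-0.46, 3.108, 0.001]
ft_force: [-1.2, 3.6, 2.0]
grip_width: 0.224
grip_force: 24.5
```

```bash
python3 st.py
```

```text
upslope,y,z rel O mm [23.2 -1.9 37.4] pivot z 46.4 tooly 106.84 F [-1.2  3.6  2. ] deck [[38.  -1.9 22.2]]
```

Emit:
{"fn": "step_hand", "kwargs": {"plan": [{"twist":0.07, "aperture":0}, {"twist":0.14, "aperture":0}, {"twist":0.21, "aperture":0}, {"twist":0.28, "aperture":0}, {"twist":0.28, "aperture":0}, {"twist":0.28, "aperture":0}], "clamp_n": 25}}

```text
time: 19.0
position: [0.571, -0.1316, 0.1045]
tool_rot: [0.023, -3.14, -0.003]
ft_force: [-2.9, 4.5, 3.5]
grip_width: 0.213
grip_force: 24.6
```

Emit:
{"fn": "step_hand", "kwargs": {"plan": [{"aperture":0.3}, {"aperture":0.5}, {"dz":-0.05, "aperture":0.5}, {"dz":-0.1, "aperture":0.5}, {"dx":0.02, "dz":-0.142, "twist":0.08, "aperture":0.5}, {"dx":0.036, "dy":-0.019, "dz":-0.142, "twist":0.08, "aperture":0.5}, {"dx":0.036, "dy":-0.019, "dz":-0.142, "twist":0.08, "aperture":0.5}, {"dx":0.036, "dy":-0.019, "dz":-0.142, "twist":0.08, "aperture":0.5}]}}

```text
time: 19.8
position: [0.5353, -0.1544, 0.2459]
tool_rot: [0.109, 3.139, -0.002]
ft_force: [-0.1, 0.5, -0.5]
grip_width: 0.498
grip_force: 0.0
```

```bash
python3 look.py pics/w10.png; python3 bolt.py pics/w10.png | tail -3; python3 rail.py pics/w10.png | tail -2
```

```text
bbox 288 164 105 50
low x at y=0 -25.81 yaw deg 0.1 med x -25.84 [-25.9, -25.9, -25.9, -25.9, -25.9, -25.9, -25.8, -25.8, -25.8, -25.8, -25.8, -25.8, -25.8, -25.8]
up x at y=0 27.27 yaw deg -0.73 med x 27.19 [28.1, 28.1, 28.2, 28.2, 27.1, 27.1, 27.1, 27.2, 26.1, 28.2, 27.2, 27.2, 27.2, 27.2]
tail y -59.3 nose y 49.2
roller 80 [42.9 -7.4] ang -90.9 rms 2.38
area 94 z 0.0365 c [ 49.5 -17.9] axis ang -76.2 elong 4.8 radial ang -70.1
area 94 z 0.0115 c [ 46.5 -17.3] axis ang -76.2 elong 4.8 radial ang -78.6
ring 1504 [-84. -86. -92. -88. -90.] [671 697 717 736 737]
pics/w10.png -92 [(-37.0, -2.1), (-35.5, 1.0), (-26.8, -7.0), (-24.5, 8.0)] line -15.22
pics/w10.png 56 [(-37.0, -4.4), (-35.5, 2.8), (-27.0, -13.0), (-24.5, 13.0)] line -15.12
```

The rail is now pushed back about 1.2 mm (roughly 3 N). I add a few degrees to reach mid-range.

Emit:
{"fn": "step_hand", "kwargs": {"plan": [{"dx":-0.036, "dy":0.02, "dz":0.05, "twist":-0.15, "aperture":0.5}, {"dx":-0.036, "dy":0.021, "dz":0.09, "twist":-0.2, "aperture":0.5}, {"dx":-0.036, "dy":0.021, "dz":0.12, "twist":-0.2, "aperture":0.5}, {"dx":-0.036, "dy":0.021, "dz":0.137, "twist":-0.2, "aperture":0.5}, {"dx":-0.036, "dy":0.021, "dz":0.142, "twist":-0.2, "aperture":0.5}, {"dx":-0.036, "dy":0.021, "dz":0.142, "twist":-0.2, "aperture":0.5}, {"dx":-0.036, "dy":0.021, "dz":0.142, "twist":-0.2, "aperture":0}, {"dx":-0.036, "dy":0.021, "dz":0.142, "twist":-0.2, "aperture":0}, {"dx":-0.036, "dy":0.021, "dz":0.142, "twist":-0.2, "aperture":0}, {"dx":-0.036, "dy":0.021, "dz":0.142, "twist":-0.2, "aperture":0}, {"dx":-0.036, "dy":0.021, "dz":0.142, "twist":-0.14, "aperture":0}, {"dx":-0.036, "dy":0.021, "dz":0.142, "twist":-0.08, "aperture":0}, {"dx":-0.036, "dy":0.021, "dz":0.142, "twist":-0.02, "aperture":0}, {"dx":-0.036, "dy":0.021, "dz":0.142, "aperture":0}, {"dx":-0.036, "dy":0.021, "dz":0.142, "aperture":0}], "clamp_n": 25}}

```text
time: 21.35
position: [0.5732, -0.1316, 0.1051]
tool_rot: [0.102, 3.14, 0.004]
ft_force: [-1.7, 4.3, 4.5]
grip_width: 0.202
grip_force: 25.0
```

```bash
python3 st.py
```

```text
upslope,y,z rel O mm [25.  -0.8 38.2] pivot z 47.2 tooly 86.29 F [-1.7  4.3  4.5] deck [[40.  -0.8 22. ]]
```

Emit:
{"fn": "step_hand", "kwargs": {"plan": [{"aperture":0.3}, {"aperture":0.5}, {"dz":-0.05, "aperture":0.5}, {"dz":-0.1, "aperture":0.5}, {"dx":0.02, "dz":-0.142, "aperture":0.5}, {"dx":0.036, "dy":-0.021, "dz":-0.142, "aperture":0.5}, {"dx":0.036, "dy":-0.021, "dz":-0.142, "aperture":0.5}, {"dx":0.036, "dy":-0.021, "dz":-0.142, "aperture":0.5}]}}

```text
time: 22.15
position: [0.5352, -0.1544, 0.2459]
tool_rot: [0.109, 3.14, -0.001]
ft_force: [-0.1, 1.3, -0.6]
grip_width: 0.498
grip_force: 0.0
```

```bash
python3 look.py pics/w11.png; python3 bolt.py pics/w11.png | tail -3; python3 rail.py pics/w11.png | tail -2
```

```text
bbox 288 163 105 50
low x at y=0 -27.07 yaw deg 0.13 med x -27.11 [-27.2, -27.2, -27.2, -27.2, -27.1, -27.1, -27.1, -27.1, -27.1, -27.1, -27.1, -27.0, -27.0, -27.0]
up x at y=0 26.62 yaw deg -0.41 med x 26.97 [26.9, 27.0, 27.0, 27.0, 27.0, 27.0, 27.0, 26.0, 26.0, 27.0, 26.0, 27.1, 27.1, 26.0]
tail y -59.4 nose y 49.2
roller 90 [41.8 -7.3] ang -99.4 rms 2.88
area 94 z 0.0365 c [ 47.4 -18.3] axis ang -84.7 elong 5.0 radial ang -76.4
area 94 z 0.0115 c [ 44.3 -17.8] axis ang -84.7 elong 5.0 radial ang -85.8
ring 1489 [ -92.  -94. -100.  -96.  -98.] [704 727 729 759 760]
pics/w11.png -92 [(-45.5, 4.7), (-38.2, -3.7), (-36.8, 2.7), (-27.8, -5.9), (-25.5, 7.0)] line -14.98
pics/w11.png 56 [(-38.2, -3.6), (-36.8, 2.5), (-28.0, -12.1), (-25.5, 13.3)] line -15.29
```

The rail is pushed back about 2.2 mm, which is roughly 5.4 N. Next I push from behind the block with shut fingers.

```bash
python3 - <<'E'
from deck2 import *
s=ctrl.get_state();M=R.from_rotvec(s["tool_rot"]).as_matrix();t=O+F@[-.0037,-.077,.018]
print(((t-s["position"])@M).round(4))
E
```

```text
[ 0.0003 -0.0519  0.1644]
```

Emit:
{"fn": "step_hand", "kwargs": {"plan": [{"dy":-0.045, "aperture":0}, {"dy":-0.052, "dz":0.03, "aperture":0}, {"dy":-0.052, "dz":0.07, "aperture":0}, {"dy":-0.052, "dz":0.11, "aperture":0}, {"dy":-0.052, "dz":0.14, "aperture":0}, {"dy":-0.052, "dz":0.155, "aperture":0}, {"dy":-0.052, "dz":0.163, "aperture":0}, {"dy":-0.052, "dz":0.164, "aperture":0}, {"dy":-0.052, "dz":0.164, "aperture":0}]}}

```text
time: 23.1
position: [0.5332, -0.205, 0.0832]
tool_rot: [0.104, 3.138, -0.001]
ft_force: [0.9, 0.4, 0.0]
grip_width: 0.003
grip_force: 0.0
```

```bash
python3 st.py
```

```text
upslope,y,z rel O mm [-10.  -76.8  16.3] pivot z 25.3 tooly 86.19 F [0.9 0.4 0. ] deck [[ -1.1 -76.8  19.1]]
```

Emit:
{"fn": "step_hand", "kwargs": {"plan": [{"dy":0.003, "aperture":0}, {"dy":0.006, "aperture":0}, {"dy":0.009, "aperture":0}, {"dy":0.011, "aperture":0}, {"dy":0.011, "aperture":0}]}}

```text
time: 23.6
position: [0.533, -0.1934, 0.0823]
tool_rot: [0.104, 3.14, -0.0]
ft_force: [-0.0, 0.0, 0.2]
grip_width: 0.005
grip_force: 0.0
```

```bash
python3 st.py
```

```text
upslope,y,z rel O mm [-11.  -65.2  15.4] pivot z 24.4 tooly 86.22 F [-0.   0.   0.2] deck [[ -2.5 -65.2  18.7]]
```

Emit:
{"fn": "step_hand", "kwargs": {"plan": [{"dy":0.003, "aperture":0}, {"dy":0.006, "aperture":0}, {"dy":0.008, "aperture":0}, {"dy":0.008, "aperture":0}]}}

```text
time: 24.0
position: [0.5331, -0.1876, 0.0821]
tool_rot: [-0.106, -3.14, 0.003]
ft_force: [-0.0, -5.1, 0.1]
grip_width: 0.007
grip_force: 2.2
```

```bash
python3 st.py;python3 low.py | head -1
```

```text
upslope,y,z rel O mm [-11.3 -59.4  15.2] pivot z 24.2 tooly 86.12 F [-0.  -5.1  0.1] deck [[ -2.8 -59.4  18.7]]
(np.int32(72), np.int32(292), np.int32(390), np.int32(45)) (np.int32(300), np.int64(89), np.int64(129))
```

Emit:
{"fn": "step_hand", "kwargs": {"plan": [{"dy":0.004, "aperture":0}, {"dy":0.008, "aperture":0}, {"dy":0.012, "aperture":0}, {"dy":0.016, "aperture":0}, {"dy":0.02, "aperture":0}]}}

```text
time: 24.55
position: [0.5345, -0.1675, 0.0821]
tool_rot: [0.107, 3.14, -0.003]
ft_force: [-0.1, -5.3, 0.2]
grip_width: 0.006
grip_force: 2.5
```

```bash
python3 st.py
```

```text
upslope,y,z rel O mm [-11.2 -39.2  15.2] pivot z 24.2 tooly 86.1 F [-0.1 -5.3  0.2] deck [[ -2.8 -39.2  18.7]]
```

Emit:
{"fn": "step_hand", "kwargs": {"plan": [{"dy":0.004, "aperture":0}, {"dy":0.008, "aperture":0}, {"dy":0.011, "aperture":0}, {"dy":0.014, "aperture":0}, {"dy":0.0165, "aperture":0}, {"dy":0.0185, "aperture":0}, {"dy":0.0185, "aperture":0}]}}

```text
time: 25.25
position: [0.5359, -0.1476, 0.0821]
tool_rot: [-0.105, -3.14, 0.0]
ft_force: [-0.7, -4.0, -0.2]
grip_width: 0.003
grip_force: 2.1
```

```bash
python3 st.py
```

```text
upslope,y,z rel O mm [-11.2 -19.3  15.2] pivot z 24.2 tooly 86.17 F [-0.7 -4.  -0.2] deck [[ -2.7 -19.3  18.6]]
```

It slid under about 5 N of drag. I back off, lift clear and check.

Emit:
{"fn": "step_hand", "kwargs": {"plan": [{"dy":-0.01, "aperture":0}, {"dy":-0.03, "aperture":0}, {"dy":-0.03, "dz":-0.04, "aperture":0}, {"dy":-0.03, "dz":-0.09, "aperture":0}, {"dy":-0.01, "dz":-0.14, "aperture":0}, {"dy":-0.01, "dz":-0.163, "aperture":0}, {"dy":-0.01, "dz":-0.163, "aperture":0}, {"dy":-0.01, "dz":-0.163, "aperture":0}]}}

```text
time: 26.05
position: [0.5355, -0.1568, 0.2452]
tool_rot: [0.103, 3.139, 0.001]
ft_force: [-0.4, -0.4, -1.6]
grip_width: 0.004
grip_force: 0.0
```

```bash
python3 look.py pics/w12.png; python3 bolt.py pics/w12.png | tail -3; python3 rail.py pics/w12.png | tail -2
```

```text
bbox 328 162 95 51
low x at y=0 -27.76 yaw deg 1.17 med x -27.77 [-27.8, -27.8, -27.8, -27.8, -27.8, -27.8, -27.8, -26.7, -26.7, -26.7, -26.7, -26.7]
up x at y=0 26.48 yaw deg -0.46 med x 26.24 [27.3, 26.3, 26.3, 26.3, 26.3, 26.2, 26.2, 26.2, 26.2, 26.2, 26.2, 26.2]
tail y -19.5 nose y 78.6
roller 21 [45.3 -7.9] ang -73.8 rms 3.55
area 66 z 0.0365 c [ 46.2 -21.2] axis ang -84.9 elong 2.7 radial ang -81.3
area 66 z 0.0115 c [ 43.1 -20.6] axis ang -84.9 elong 2.7 radial ang -89.8
ring 507 [-84. -92. -90. -86. -88.] [366 377 393 394 395]
pics/w12.png -92 [(-40.0, -3.6), (-38.5, 2.4), (-29.0, -7.0), (-27.0, 7.8)] line -16.75
pics/w12.png 56 [(-39.0, -3.3), (-37.5, 2.1), (-29.2, -6.8), (-27.5, 7.2), (-24.8, -8.8), (-23.2, 9.8)] line 0.0
```

Emit:
{"fn": "step_hand", "kwargs": {"plan": [{"aperture":0}, {"aperture":0}, {"aperture":0}]}}

```text
time: 26.4
position: [0.5348, -0.1576, 0.244]
tool_rot: [-0.105, -3.138, -0.001]
ft_force: [0.7, 0.7, 0.3]
grip_width: 0.004
grip_force: 0.0
```

```bash
python3 look.py pics/w13.png; python3 bolt.py pics/w13.png | tail -3; python3 rail.py pics/w13.png | tail -2
```

```text
bbox 329 164 96 50
low x at y=0 -26.84 yaw deg 0.01 med x -26.84 [-26.8, -26.8, -26.8, -26.8, -26.8, -26.8, -26.8, -26.8, -26.8, -26.8, -26.8, -26.8]
up x at y=0 26.38 yaw deg 0.8 med x 26.98 [26.0, 26.0, 27.0, 26.0, 27.0, 27.0, 26.0, 27.0, 27.0, 27.0, 27.0, 27.0]
tail y -19.3 nose y 78.1
roller 19 [46.  -8.4] ang -70.1 rms 4.57
ring 512 [-24. -22. -16. -20. -18.] [366 378 387 392 400]
now
ring 460 [-72. -80. -74. -78. -76.] [295 313 316 322 326]
pics/w13.png -92 [(-27.5, -7.5), (-25.2, 8.5)] line -15.09
pics/w13.png 56 [(-37.8, -3.6), (-36.2, 2.5), (-27.8, -9.1), (-26.2, 9.8), (-24.8, -1.2), (-23.2, -10.6), (-21.5, 8.8)] line 0.0
```

Settled: nose at y≈90, gauge straight, rail pushed back about 2 mm, and the arm clear. I hand it in.

```bash
python3 -c "
from bench import ctrl
print(ctrl.close_job())"
```

```text
the job is handed in; nothing more can be done
None
```

The job is handed in at 26.4 s, with no verdict returned: by camera the gauge lies straight in the lane with its nose about 14 mm inside the slot, the rail pushed back about 2 mm (estimated nip 5 N) after sliding under about 5 N of drag, and the arm clear of everything.

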